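# Crack a walnut in the two-handled nutcracker

## Task

Take the walnut from the red cutting board and lay it, whole, between the jaws of the nutcracker, then let go of it and squeeze the two blue handles together until the shell resists, gives and stays cracked; stop there, so that the kernel is not crushed. Then let the handles spring open, take out the cracked walnut by its two ends and lower it into the dark metal pan, without dropping it. Crack it only with the nutcracker, and leave the spice jar, cup and sauce bottle where they are.

Things in the scene. Friction and masses are not known exactly. Their poses are not given: they have to be found in the camera images.
- walnut_center (a point): centre (half-way up) of the walnut on the red board: brown, 42 mm long (its x), 32 wide (y), 29.5 high (z), 25 g, flat underneath, at both ends and both sides. A raised darker seam runs round it lengthways (x-z plane). A squeeze across its width cracks it; one on its two ends (fingers closing along x) cannot. The point stays with the -y half when it cracks
- shell (a joint): how far the walnut's +y half shell has collapsed towards the other, m: 0 whole; squeezed across the width it holds to 26 N, resists most (45 N) at 1 mm, gives way at 3 mm, collapses by itself to 6.5 mm and stays there: cracked, pale kernel showing beside the seam. Beyond that the kernel resists (45 N at 7.5 mm) and is crushed at about 85 N, 8.3 mm
- cracker_jaw (a point): where the walnut lies in the nutcracker: midway between the jaws, on the black base plate, 6 mm above the counter. x points from the handle ends to the hinge, y from jaw to jaw; the walnut's length goes along x. The steel jaws, 28 mm long (x), 12 to 30 mm above the counter, stand 40 mm apart when open
- cracker_handles (a point): where to squeeze: midway between the handles, 21 mm above the counter, 120 mm behind the jaw point, 190 mm from the hinge pins, same axes. Blue bars 7 mm thick, 12 to 30 mm above the counter, from 20 mm behind to 110 mm ahead of here. Width over both (y): 66 mm open, 44 at the nut, about 36 when it gives, 27 as the jaws meet it again, under 22 crushes. About 1 N before the nut, 16 N peak
- leg_left (a joint): angle of the leg on the +y side about its pin, rad: 0 open (sprung back to here), growing as it closes, at most 0.125; with the nut in the jaws it touches the nut at about 0.055 and stands near 0.08 when the nut gives; crushing begins at about 0.115
- leg_right (a joint): the same for the leg on the -y side
- board: red plastic cutting board, 200 x 160 x 10 mm, fixed flat on the counter; origin at the centre of its underside
- pan_in (a point): centre of the inner floor (3 mm above the counter) of the dark metal pan: open rectangular tray, outside 200 mm along x, 160 mm along y, 45 mm high, walls 3 mm, fixed
- spice_jar: bystander: small amber jar with black cap, 44 mm across, 85 mm high, loose; origin at the centre of its underside
- steel_cup: bystander: steel cup, 70 mm across, 75 mm high, loose; origin at the centre of its underside
- sauce_bottle: bystander: yellow bottle with red cap, 60 mm across, 180 mm high, loose; origin at the centre of its underside
- cracker: the nutcracker, fixed to the counter: two steel legs with blue handles, on a black plate 150 x 90 x 6 mm; same axes as the jaw point; origin on the counter 30 mm behind (-x of) it. Between the open legs fingers have 44 mm on the hinge side of the jaws, up to the hinge bridge (57 mm from the jaw point, top 40 mm above the counter), and 52 mm on the handle side

How it is judged:
By the outcome, as a careful person would: the job done as asked, in the order asked, and still so for the second after the job is handed in, with the robot touching nothing.
It also fails if it takes over 72 s, if anything falls off the work surface, if the arm or the gripper's body presses on something with over 40 N, if the wrist force passes 120 N, or if a joint passes its speed limit or range.

## Robot

A 6-joint arm with a two-finger parallel gripper is mounted at the origin on the work surface. World frame = base frame: x ahead of the robot, y to its left, z up, the work surface at z = 0. Lengths are in m, angles in rad, forces in N, time in s.
With the tool pointing down it reaches from about 0.3 to 0.85 m from the base axis. Payload 4.2 kg.
Tool frame: the origin (TCP) lies midway between the tips of the shut fingers; the grasp point (between the pads) lies 19 mm behind it; z points along the fingers, x is the direction in which the jaws open and shut, and the axes are right-handed (so a half turn about z gives the same grasp; the last joint's range is limited). The gripper opens to 91 mm and grips with 3 to 60 N. Pads are 32 mm wide; open, the fingers measure 118 mm over their backs; the gripper's body (76 mm by 178 mm) begins 60 mm behind the grasp point.
Start: joints at [-1.333, 0.32, 1.565, -0, 1.257, -0.02], TCP at [0.147, -0.556, 0.174] pointing down, gripper open.
Joint ranges: [-3.11, 3.11], [-0.84, 2.01], [0.21, 2.61], [-1.34, 4.49], [0.05, 2.63], [-2.56, 2.56]. Speed limits (rad/s): [2.57, 2.57, 3.14, 3.14, 3.14, 3.14].

## Interface

Orientations are given as a unit quaternion [w, x, y, z].
In Python, from plant import get_obs, viewer, order gives the robot as it stands. The module is installed in compiled form; this text tells all that it offers.
- The arm moves only by the shell command python3 -m crank 'ROWS' [FORCE]. ROWS is a JSON object of lists of equal length, an entry for each row: "dr": the turn, a rotation vector about the world's x, y, z in rad, a list of three; "linear": the shift along the world's x, y, z in m, a list of three; "claw": the closure in counts, from 0 (fully open) to 255 (shut). In form: {"dr": [[rx, ry, rz], ...], "linear": [[tx, ty, tz], ...], "claw": [claw, ...]}. A call has exactly 10 rows; each row shifts and turns the commanded pose from where the row before left it; what a row does not reach is not made up. A row lasts 1/8 s, in which the tool goes at most 62.5 mm and 10.7 degrees, less where a joint would pass 70% of its speed; a pose out of reach is approached as far as the arm can. A call is refused whole if a number of a shift passes 0.0625 or a number of a turn 0.188, either way. A call with a gripper value outside its range is refused whole. The fingers move at their own pace and stop on an object; FORCE is the grip in N (left out, the last holds). Time passes only in rows, so rows that do not move let the fingers close, or fill a call up. It gives the time, the measured TCP pose, the force and the opening at its end, in the units of the state.
- get_obs(): the state, without advancing time (a new reading comes with each control period).
- viewer.camera(name): name is "scene" or "top" or "wrist"; returns the picture (480x640x3 uint8, red, green, blue); there is no depth.
- viewer.camera_info(name): a dict with "vertical_fov" (degrees; the focal length in pixels is half the picture's height over the tangent of half this angle, whatever the lens; pixels are square), "cx", "cy" (the principal point, pixels), "k1" (the pictures are not rectified: a ray, as slopes to the right and down, at radius r is drawn at 1 + k1 r^2 times it, then the intrinsics apply), "world_from_camera" (4x4, takes a point from camera to world coordinates). Camera axes: x right, y down, z forward; pixel columns grow to the right and rows downward; lengths in m; the calibration is good to about 2 mm. A picture is of the moment at which its call begins: read the wrist's pose just before it. camera_info takes no time and is no camera call; for the wrist camera it gives the pose at the moment of the call.
- order.job_done(): hands the job in, once; it reports no verdict.
The state is a dict: "t": time; "joint_pos": joint angles; "dq": joint speeds; "tau": joint torques, N m; "ee_pos": TCP position; "orientation": TCP orientation; "contact_force": force on the tool from outside, world axes, zero at the start; "moment": the same for the moment, N m; "opening": finger opening in m.
Only numpy, scipy, OpenCV 4.12 (cv2) and the standard library are available. Lean on these libraries where they do the work, as an engineer would, in place of code of your own. Each camera call takes 0.05 s, during which the arm holds its last target.

## Working session

There is one attempt and no reset: what is moved stays moved. The work goes in short steps, Python scripts to look and compute and a shell command to move; the robot and the scene stay as the last step left them, time stands still between calls to the robot, and variables do not carry over. Pictures are saved under pics/ and viewed, and the job is handed in when it is done.

```bash
mkdir -p pics; ls; python3 - <<'E'
from plant import get_obs, viewer
import cv2
o=get_obs()
for k,v in o.items(): print(k,v)
for n in("scene","top","wrist"):
    i=viewer.camera_info(n);print(n,i)
    cv2.imwrite(f"pics/{n}0.png",viewer.camera(n)[:,:,::-1])
E
```

```text
pics
t 0.0
joint_pos [-1.33300421e+00  3.20265950e-01  1.56565368e+00  1.14084050e-05
  1.25739271e+00 -1.99994582e-02]
dq [ 1.04305903e-03 -3.79027820e-05 -3.16384180e-05 -3.71714707e-04
 -1.70622033e-03 -1.55292061e-03]
tau [-1.90973983e-04 -4.12463593e+01 -2.31972492e+01  7.26050092e-02
  4.55481070e-02 -1.38487308e-04]
ee_pos [ 0.14646576 -0.55544921  0.17344509]
orientation [-5.42550977e-04  7.92130479e-01 -6.10351181e-01 -6.67081039e-04]
contact_force [-0.12462695  0.23208074  0.19256354]
moment [0.02090553 0.00112512 0.01354113]
opening 0.09092117853149868
scene {'vertical_fov': 56.983014702611804, 'cx': 316.0250404544572, 'cy': 242.38428286442556, 'k1': -0.09907043455687949, 'world_from_camera': array([[ 0.42891014,  0.71856189, -0.54745311,  1.07062722],
       [ 0.90324233, -0.35036651,  0.24778336, -0.19221796],
       [-0.01376155, -0.60075962, -0.79931127,  0.71506534],
       [ 0.        ,  0.        ,  0.        ,  1.        ]])}
top {'vertical_fov': 55.41219020253483, 'cx': 321.5306518662514, 'cy': 241.632732195248, 'k1': -0.11661137330680144, 'world_from_camera': array([[-1.39977294e-02, -9.95798291e-01,  9.04976594e-02,
         5.43863563e-01],
       [-9.99901907e-01,  1.38959338e-02, -1.75484289e-03,
         2.55579970e-02],
       [ 4.89920062e-04, -9.05133460e-02, -9.95895122e-01,
         9.39776656e-01],
       [ 0.00000000e+00,  0.00000000e+00,  0.00000000e+00,
         1.00000000e+00]])}
wrist {'vertical_fov': 62.65029775156518, 'cx': 317.0346156271172, 'cy': 239.12942720287228, 'k1': -0.008290983119458103, 'world_from_camera': array([[ 0.25462547, -0.92552019, -0.28031812,  0.22677428],
       [-0.96703672, -0.24441751, -0.07141471, -0.53447123],
       [-0.0024189 ,  0.28926192, -0.95724693,  0.38385481],
       [ 0.        ,  0.        ,  0.        ,  1.        ]])}
```

View pics/top0.png

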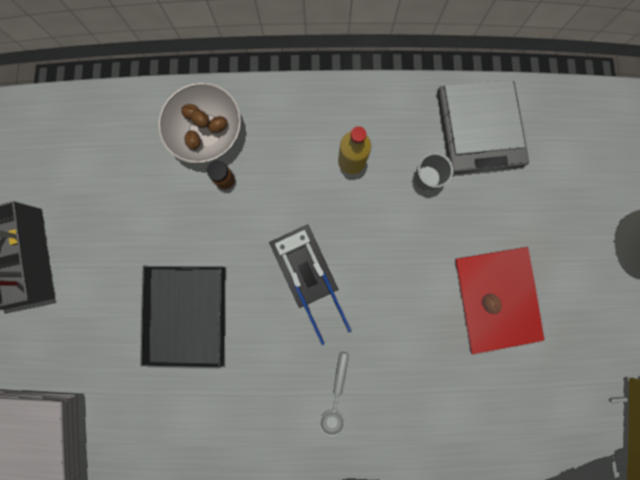

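View pics/scene0.png

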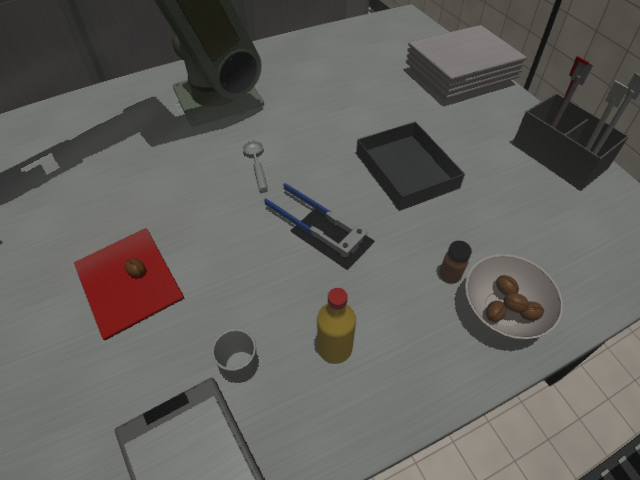

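View pics/wrist0.png

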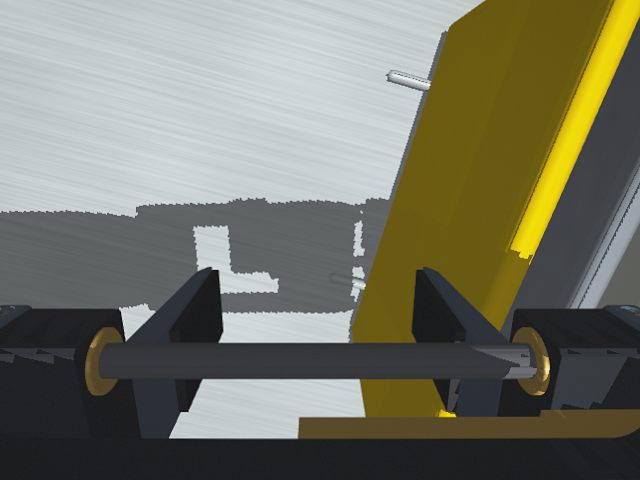

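The top view shows the walnut at (491,303) on the red board, the nutcracker around (305,275) with its blue handles ending near (322,343) and (350,330), and the pan around (184,317). The jar, cup and bottle stand beyond. Next I'll measure.

```bash
cat > h.py <<'E'
import numpy as np, cv2
from plant import get_obs, viewer
def K(i):
    f=240/np.tan(np.radians(i["vertical_fov"])/2)
    return np.array([[f,0,i["cx"]],[0,f,i["cy"]],[0,0,1.]])
def ray(i,uv):
    uv=np.array(uv,float).reshape(-1,1,2)
    p=cv2.undistortPoints(uv,K(i),np.array([i["k1"],0,0,0.]))[:,0]
    d=np.c_[p,np.ones(len(p))]@i["world_from_camera"][:3,:3].T
    return i["world_from_camera"][:3,3],d
def plane(i,uv,z):
    c,d=ray(i,uv); return c+d*((z-c[2])/d[:,2])[:,None]
def proj(i,P):
    M=np.linalg.inv(i["world_from_camera"]);P=np.array(P,float).reshape(-1,3)
    return cv2.projectPoints(P,cv2.Rodrigues(M[:3,:3])[0],M[:3,3],K(i),np.array([i["k1"],0,0,0.]))[0][:,0]
def tri(ia,ua,ib,ub):
    c1,d1=ray(ia,ua);c2,d2=ray(ib,ub);d1=d1[0];d2=d2[0]
    s=np.linalg.lstsq(np.c_[d1,-d2],c2-c1,rcond=None)[0]
    a=c1+s[0]*d1;b=c2+s[1]*d2
    return (a+b)/2,np.linalg.norm(a-b)
def blobs(m,minA=20):
    n,l,s,c=cv2.connectedComponentsWithStats(m.astype(np.uint8))
    return [(s[k],c[k],l==k) for k in range(1,n) if s[k][4]>=minA]
E
python3 - <<'E'
from h import *
for n in("top","scene"):
    im=cv2.imread(f"pics/{n}0.png");i=viewer.camera_info(n)
    hsv=cv2.cvtColor(im,cv2.COLOR_BGR2HSV);H,S,V=cv2.split(hsv)
    print(n,"BLUE")
    for s,c,m in blobs((H>100)&(H<130)&(S>130),15):
        ys,xs=np.nonzero(m);r=cv2.minAreaRect(np.c_[xs,ys].astype(np.float32))
        vx,vy,x0,y0=cv2.fitLine(np.c_[xs,ys].astype(np.float32),cv2.DIST_L2,0,.01,.01).ravel()
        t=(xs-x0)*vx+(ys-y0)*vy
        e=[(x0+vx*q,y0+vy*q) for q in(t.min(),t.max())]
        print(s[4],c.round(1),"ends",np.round(e,1).tolist(),plane(i,e,.030).round(4).tolist(),plane(i,e,.021).round(4).tolist())
    red=(((H<6)|(H>174))&(S>150)&(V>80))
    for s,c,m in blobs(red,1500):
        cs,_=cv2.findContours(m.astype(np.uint8),cv2.RETR_EXTERNAL,cv2.CHAIN_APPROX_NONE)
        cc=max(cs,key=cv2.contourArea)
        b=cv2.approxPolyDP(cc,8,True)[:,0];P=plane(i,b,.010)
        print("board",b.tolist(),P[:,:2].round(3).tolist())
        fill=cv2.drawContours(np.zeros_like(V),[cc],-1,1,-1)
        for s2,c2,m2 in blobs((fill>0)&~m,40):
            print("nut",s2,c2.round(1),plane(i,[c2],.025).round(4))
            ys,xs=np.nonzero(m2);print(cv2.minAreaRect(np.c_[xs,ys].astype(np.float32)))
            print(hsv[m2].mean(0))
E
python3 - <<'E'
import cv2
a=cv2.imread("pics/top0.png")
b=cv2.resize(a[215:355,250:375],None,fx=4,fy=4,interpolation=2); cv2.imwrite("pics/c1.png",b)
b=cv2.resize(a[240:360,450:550],None,fx=5,fy=5,interpolation=2); cv2.imwrite("pics/c2.png",b)
E
```

```text
top BLUE
141 [334.2 298.2] ends [[323.2, 274.4], [349.0, 330.0]] [[0.5612, 0.0215, 0.03], [0.4507, -0.0278, 0.03]] [[0.5614, 0.0215, 0.021], [0.4497, -0.0283, 0.021]]
145 [308.2 312. ] ends [[296.9, 287.6], [322.4, 342.8]] [[0.5357, 0.0741, 0.03], [0.4263, 0.0251, 0.03]] [[0.5356, 0.0746, 0.021], [0.4251, 0.025, 0.021]]
board [[520, 249], [456, 260], [472, 352], [543, 338]] [[0.607, -0.39], [0.587, -0.252], [0.398, -0.28], [0.421, -0.433]]
nut [481 293  21  22 342] [491.2 303.3] [[ 0.4968 -0.3176  0.025 ]]
((491.4000244140625, 303.70001220703125), (22.800003051757812, 18.200000762939453), 53.13010025024414)
[  8.02339181 118.65204678 103.72222222]
scene BLUE
121 [305.9 197.5] ends [[284.1, 183.9], [327.4, 211.0]] [[0.4283, 0.026, 0.03], [0.5389, 0.0756, 0.03]] [[0.4198, 0.0288, 0.021], [0.5319, 0.0791, 0.021]]
140 [287.7 214.4] ends [[264.8, 199.3], [310.5, 229.3]] [[0.452, -0.0281, 0.03], [0.5673, 0.0241, 0.03]] [[0.4439, -0.0259, 0.021], [0.5607, 0.027, 0.021]]
board [[149, 236], [79, 263], [103, 338], [182, 297]] [[0.422, -0.276], [0.426, -0.423], [0.614, -0.404], [0.593, -0.251]]
nut [125 258  22  21 330] [134.9 268.1] [[ 0.5015 -0.3167  0.025 ]]
((134.80001831054688, 268.10003662109375), (21.466251373291016, 18.335756301879883), 63.43495178222656)
[ 12.60909091 161.09090909  69.41212121]
```

View pics/c1.png

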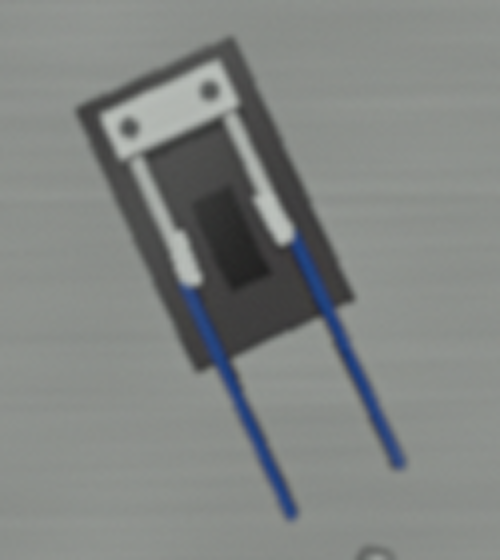

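View pics/c2.png

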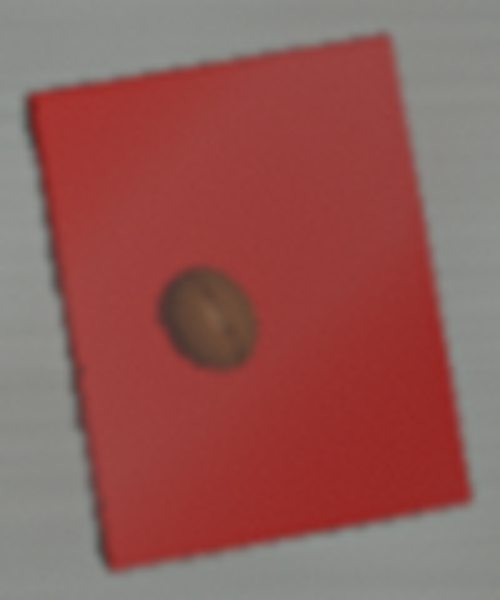

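```bash
python3 -m crank '{"dr":[[0,0,0.18],[0,0,0.18],[0,0,0.18],[0,0,0.18],[0,0,0.18],[0,0,0.18],[0,0,0.18],[0,0,0.18],[0,0,0.18],[0,0,0.18]],"linear":[[0.039,0.026,0.01],[0.039,0.026,0.01],[0.039,0.026,0.01],[0.039,0.026,0],[0.039,0.026,0],[0.039,0.026,0],[0.039,0.026,0],[0.039,0.026,0],[0.038,0.03,0],[0,0,0]],"claw":[0,0,0,0,0,0,0,0,0,0]}' 20
python3 - <<'E'
from h import *
o=get_obs();i=viewer.camera_info("wrist");im=viewer.camera("wrist")[:,:,::-1].copy();cv2.imwrite("pics/w1.png",im)
np.save("pics/w1.npy",i["world_from_camera"]);print(o["t"],o["ee_pos"],o["orientation"])
# plate & pan from top0
im=cv2.imread("pics/top0.png");i=viewer.camera_info("top")
V=im.max(2)
g=cv2.GaussianBlur(V,(3,3),0)
for s,c,m in blobs(g<95,1500):
    if s[0]<100 or s[0]>420 or s[1]<200: continue
    ys,xs=np.nonzero(m);h=cv2.convexHull(np.c_[xs,ys].astype(np.int32));b=cv2.approxPolyDP(h,6,True)[:,0]
    print(s,b.tolist()); 
    for z in(.006,.045):print(z,plane(i,b,z)[:,:2].round(4).tolist())
E
```

```text
t: 1.4
ee_pos: [0.4988, -0.3156, 0.2035]
orientation: [-0.001, 0.969, 0.246, 0.0]
contact_force: [-0.6, -0.5, -0.7]
opening: 0.0912
1.4 [ 0.49883192 -0.31562695  0.2035233 ] [-6.23266756e-04  9.69264578e-01  2.46019870e-01  1.15922786e-04]
[ 141  266   85  102 8410] [[223, 366], [141, 365], [144, 266], [225, 268]]
0.006 [[0.378, 0.2275], [0.3789, 0.3991], [0.583, 0.3938], [0.5772, 0.2228]]
0.045 [[0.3849, 0.2191], [0.3858, 0.3835], [0.5813, 0.3784], [0.5758, 0.2145]]
```

View pics/w1.png

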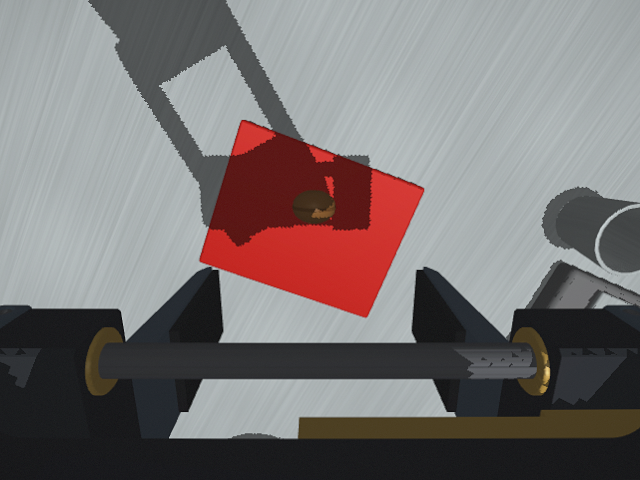

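```bash
python3 - <<'E'
from h import *
i=viewer.camera_info("wrist");i["world_from_camera"]=np.load("pics/w1.npy")
im=cv2.imread("pics/w1.png");H,S,V=cv2.split(cv2.cvtColor(im,cv2.COLOR_BGR2HSV))
m=((H>5)&(H<25)&(S>60));m[:170]=0;m[240:]=0;m[:,:270]=0;m[:,360:]=0
for s,c,b in blobs(m,60):
    print(s,c,plane(i,[c],.025).round(4))
    ys,xs=np.nonzero(b);r=cv2.minAreaRect(np.c_[xs,ys].astype(np.float32));print(r)
    P=plane(i,np.c_[xs,ys],.025)[:,:2];C=np.cov((P-P.mean(0)).T);w,v=np.linalg.eigh(C);print("ang",np.degrees(np.arctan2(v[1,1],v[0,1])),4*np.sqrt(w))
cv2.imwrite("pics/c3.png",cv2.resize(im[180:235,270:360],None,fx=8,fy=8,interpolation=2))
# nut triangulated top+scene
print(tri(viewer.camera_info("top"),[491.2,303.3],viewer.camera_info("scene"),[134.9,268.1]))
E
```

```text
[ 292  190   44   34 1156] [313.55017301 206.36072664] [[ 0.4969 -0.3172  0.025 ]]
((313.5, 206.5), (33.0, 43.0), 90.0)
ang -152.70820995444467 [0.03476577 0.04363448]
(array([ 0.49687648, -0.31853653,  0.01991763]), np.float64(0.001914652710970985))
```

View pics/c3.png

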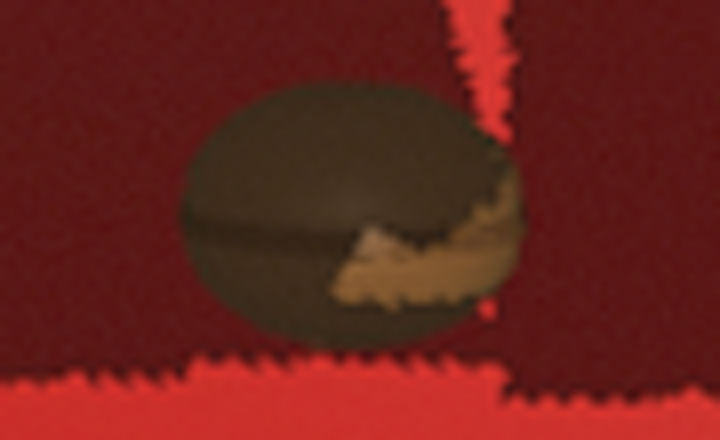

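The walnut centre is at about (0.497,-0.3175), with its long axis at 27.3°. The gripper yaw is 28.5°, so it only needs a small correction before the descent.

```bash
python3 -m crank '{"dr":[[0,0,-0.02],[0,0,0],[0,0,0],[0,0,0],[0,0,0],[0,0,0],[0,0,0],[0,0,0],[0,0,0],[0,0,0]],"linear":[[-0.002,-0.002,-0.03],[0,0,-0.03],[0,0,-0.03],[0,0,-0.03],[0,0,-0.025],[0,0,-0.02],[0,0,-0.015],[0,0,-0.01],[0,0,0],[0,0,0]],"claw":[0,0,0,0,0,0,0,0,0,0]}' 15
python3 -m crank '{"dr":[[0,0,0],[0,0,0],[0,0,0],[0,0,0],[0,0,0],[0,0,0],[0,0,0],[0,0,0],[0,0,0],[0,0,0]],"linear":[[0,0,0],[0,0,0],[0,0,0],[0,0,0],[0,0,0],[0,0,0],[0,0,0],[0,0,0],[0,0,0],[0,0,0]],"claw":[170,170,170,170,170,170,170,170,170,170]}' 15
```

```text
t: 2.7
ee_pos: [0.4951, -0.3204, 0.0149]
orientation: [0.0, 0.973, 0.231, 0.0]
contact_force: [0.1, 0.2, 0.2]
opening: 0.0915
t: 3.95
ee_pos: [0.4946, -0.32, 0.0143]
orientation: [-0.0, 0.973, 0.231, 0.0]
contact_force: [-0.6, -0.1, -0.1]
opening: 0.0305
```

```bash
python3 - <<'E'
from h import *
im=viewer.camera("wrist")[:,:,::-1];a=viewer.camera("top")[:,:,::-1];s=viewer.camera("scene")[:,:,::-1]
A=cv2.resize(a[230:370,430:560],None,fx=2.5,fy=2.5);S=cv2.resize(s[220:350,60:200],None,fx=2.5,fy=2.5)
cv2.imwrite("pics/w2.png",im)
h=350;cv2.imwrite("pics/ts2.png",np.hstack([A[:320],S[:320]]))
E
```

```text
(no output)
```

View pics/w2.png

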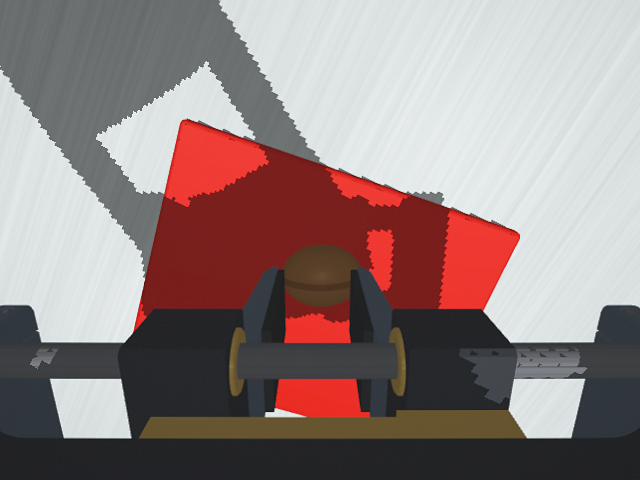

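View pics/ts2.png

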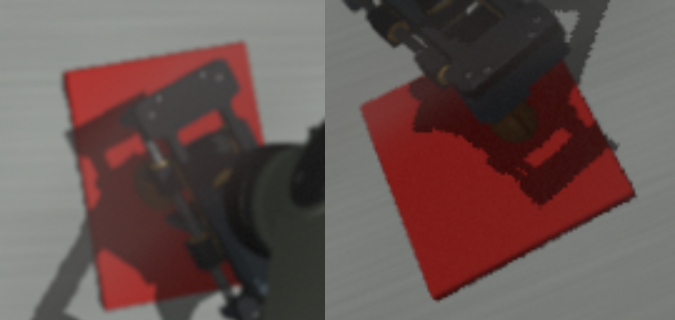

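```bash
python3 - <<'E'
from h import *
from scipy.spatial.transform import Rotation as R
o=get_obs();i=viewer.camera_info("wrist");q=o["orientation"];Rm=R.from_quat(np.r_[q[1:],q[0]]).as_matrix()
p=o["ee_pos"];print(o["t"],p,o["opening"],Rm[:,0],Rm[:,1])
w=o["opening"]/2
for y in(-.016,0,.016):
  for x in(-w,w):
    print(x,y,proj(i,[p+Rm@[x,y,0],p+Rm@[x,y,-.019]]).round(0).tolist())
print("nut expected",proj(i,[[.497,-.3175,.025]]),"nut seen",plane(i,[[322,274]],.025), "nut L/R",plane(i,[[284,270],[361,280]],.025))
E
```

```text
4.1 [ 0.49458465 -0.32000076  0.01425481] 0.030502651253075722 [8.92910123e-01 4.50234950e-01 3.86619236e-05] [ 4.50234952e-01 -8.92910122e-01 -4.20838072e-05]
-0.015251325626537861 -0.016 [[288.0, 244.0], [286.0, 255.0]]
0.015251325626537861 -0.016 [[343.0, 244.0], [345.0, 255.0]]
-0.015251325626537861 0 [[289.0, 271.0], [286.0, 284.0]]
0.015251325626537861 0 [[342.0, 271.0], [345.0, 284.0]]
-0.015251325626537861 0.016 [[289.0, 296.0], [287.0, 312.0]]
0.015251325626537861 0.016 [[342.0, 296.0], [344.0, 311.0]]
nut expected [[321.58600436 275.98560474]] nut seen [[ 0.49667559 -0.31636468  0.025     ]] nut L/R [[ 0.47723779 -0.32354616  0.025     ]
 [ 0.51729326 -0.30992676  0.025     ]]
```

```bash
python3 -m crank '{"dr":[[0,0,0],[0,0,0],[0,0,0],[0,0,0],[0,0,0],[0,0,0],[0,0,0],[0,0,0],[0,0,0],[0,0,0]],"linear":[[0,0,0],[0,0,0],[0,0,0],[0,0,0],[0,0,0.01],[0,0,0.01],[0,0,0.02],[0,0,0.02],[0,0,0],[0,0,0]],"claw":[190,190,190,190,190,190,190,190,190,190]}' 15
python3 - <<'E'
from h import *
im=viewer.camera("wrist")[:,:,::-1];cv2.imwrite("pics/w3.png",im)
E
```

```text
t: 5.35
ee_pos: [0.4943, -0.3198, 0.074]
orientation: [-0.0, 0.973, 0.231, -0.0]
contact_force: [0.1, 0.3, 0.1]
opening: 0.023
```

View pics/w3.png

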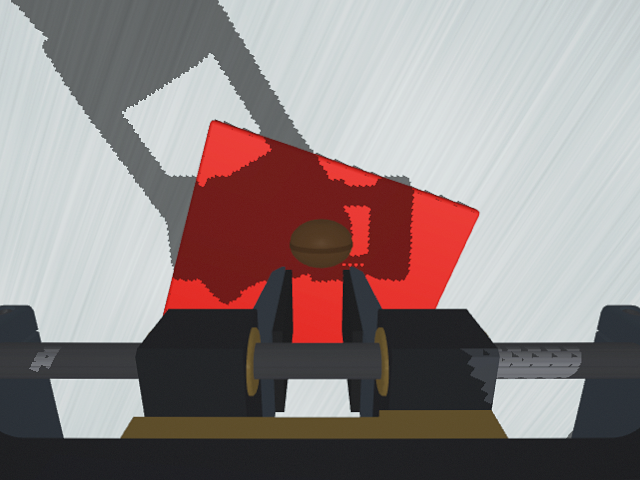

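```bash
python3 - <<'E'
from h import *
from scipy.spatial.transform import Rotation as R
o=get_obs();q=o["orientation"];Rm=R.from_quat(np.r_[q[1:],q[0]]).as_matrix();p=o["ee_pos"];print(p)
w=o["opening"]/2
out=[]
for n in("wrist","top","scene"):
    i=viewer.camera_info(n);im=viewer.camera(n)[:,:,::-1].copy()
    W=0.0135+w
    pts=[p+Rm@[x,y,z] for x in(-w,w) for y in(-.016,.016) for z in(0,)]+[p]
    uv=proj(i,pts)
    c=uv[-1].astype(int)
    x0=max(0,c[0]-60);y0=max(0,c[1]-60);f=5
    cr=cv2.resize(im[y0:y0+110,x0:x0+120],None,fx=f,fy=f,interpolation=2)
    # project with marks
    for (u,v) in uv: cv2.circle(cr,(int((u-x0+.5)*f),int((v-y0+.5)*f)),3,(0,255,0),1)
    cv2.imwrite(f"pics/p4{n}.png",cr)
E
```

```text
[ 0.4940604  -0.31965426  0.073614  ]
```

View pics/p4wrist.png

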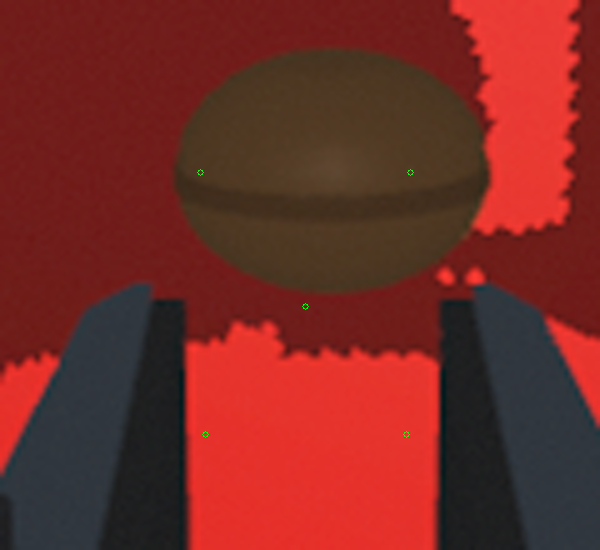

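View pics/p4scene.png

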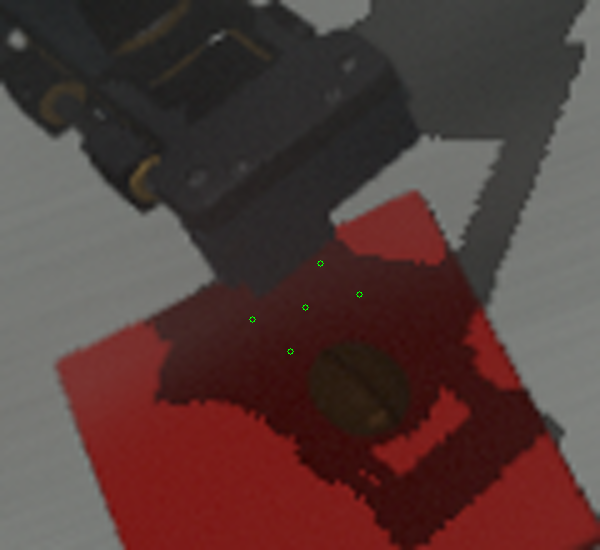

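View pics/p4top.png

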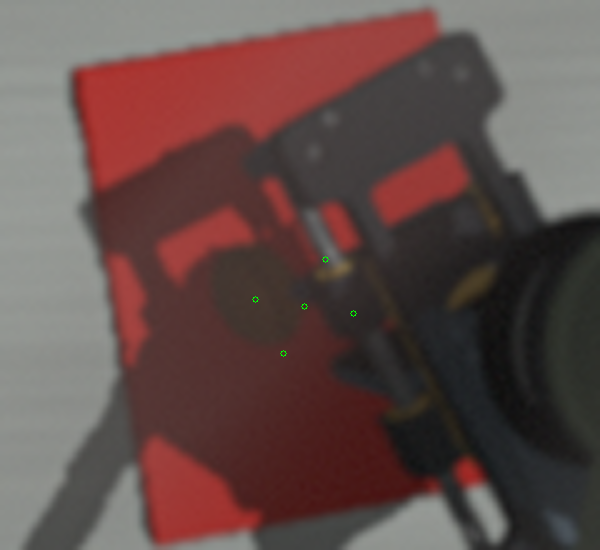

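```bash
python3 - <<'E'
from h import *
o=get_obs();p=o["ee_pos"]
iw=viewer.camera_info("wrist");isc=viewer.camera_info("scene");it=viewer.camera_info("top")
def org(i): 
    c=proj(i,[p])[0].astype(int);return np.array([max(0,c[0]-60),max(0,c[1]-60)])
S=org(isc)+np.array([335,240])/5;W=org(iw)
for w in((545,318),(510,290),(478,288)):
    print(tri(iw,[W+np.array(w)/5],isc,[S]))
S2=org(isc)+np.array([262,297])/5
for z in (.06,.074,.09,.11,.13): print(z,plane(isc,[S,S2],z).round(3).tolist(), proj(iw,plane(isc,[S,S2],z)).round(0).tolist())
E
```

```text
(array([ 0.50805966, -0.29671284,  0.11298136]), np.float64(0.0005583049713261394))
(array([ 0.50478965, -0.29706401,  0.10938299]), np.float64(1.8105449438317092e-05))
(array([ 0.5025558 , -0.29814621,  0.10725539]), np.float64(0.001438828027809131))
0.06 [[0.459, -0.306, 0.06], [0.473, -0.337, 0.06]] [[272.0, 217.0], [273.0, 272.0]]
0.074 [[0.472, -0.303, 0.074], [0.486, -0.334, 0.074]] [[293.0, 229.0], [292.0, 286.0]]
0.09 [[0.487, -0.3, 0.09], [0.501, -0.33, 0.09]] [[319.0, 245.0], [318.0, 303.0]]
0.11 [[0.505, -0.297, 0.11], [0.519, -0.326, 0.11]] [[358.0, 269.0], [355.0, 329.0]]
0.13 [[0.524, -0.293, 0.13], [0.537, -0.321, 0.13]] [[405.0, 297.0], [399.0, 360.0]]
```

The triangulation has a residual of only 0.5 mm. It puts the fingertips about 36 mm higher than the reported TCP, which explains why the fingers closed above the nut. I'll check this against the open-finger picture.

```bash
python3 - <<'E'
from h import *
a=cv2.imread("pics/w1.png");
L=cv2.resize(a[255:345,140:250],None,fx=3.6,fy=3.6,interpolation=2);R_=cv2.resize(a[255:345,390:500],None,fx=3.6,fy=3.6,interpolation=2)
L=np.clip(L.astype(int)*2,0,255).astype(np.uint8);R_=np.clip(R_.astype(int)*2,0,255).astype(np.uint8)
cv2.imwrite("pics/c5.png",np.hstack([L,R_]))
E
```

```text
(no output)
```

View pics/c5.png

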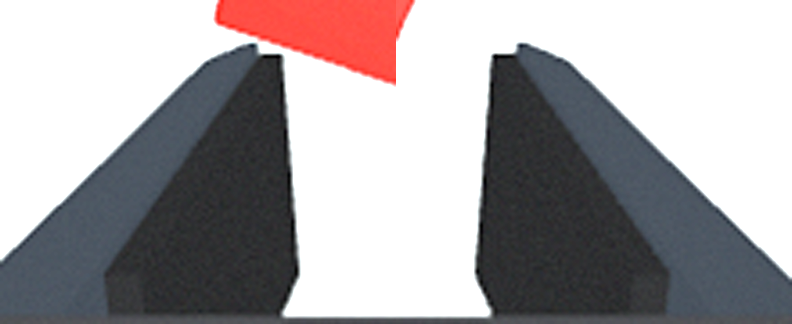

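```bash
python3 -m crank '{"dr":[[0,0,0],[0,0,0],[0,0,0],[0,0,0],[0,0,0],[0,0,0],[0,0,0],[0,0,0],[0,0,0],[0,0,0]],"linear":[[0.0025,0.002,0],[0,0,0],[0,0,0],[0,0,0],[0,0,-0.02],[0,0,-0.02],[0,0,-0.02],[0,0,-0.008],[0,0,0],[0,0,0]],"claw":[0,0,0,0,0,0,0,0,0,0]}' 15
python3 - <<'E'
from h import *
o=get_obs();p=o["ee_pos"];print(p,o["contact_force"])
iw=viewer.camera_info("wrist");w=viewer.camera("wrist")[:,:,::-1];s=viewer.camera("scene")[:,:,::-1]
print(iw["world_from_camera"][:3,3]-p)
cv2.imwrite("pics/w6.png",w);cv2.imwrite("pics/s6.png",cv2.resize(s[190:350,50:250],None,fx=4,fy=4*.9,interpolation=2))
E
```

```text
t: 6.8
ee_pos: [0.4977, -0.3184, 0.0071]
orientation: [0.001, 0.973, 0.231, 0.001]
contact_force: [0.5, 0.1, -0.1]
opening: 0.0914
[ 0.49770309 -0.3184187   0.00707922] [ 0.48785088  0.09438074 -0.10191919]
[-0.03680972  0.07407501  0.21023956]
```

View pics/w6.png

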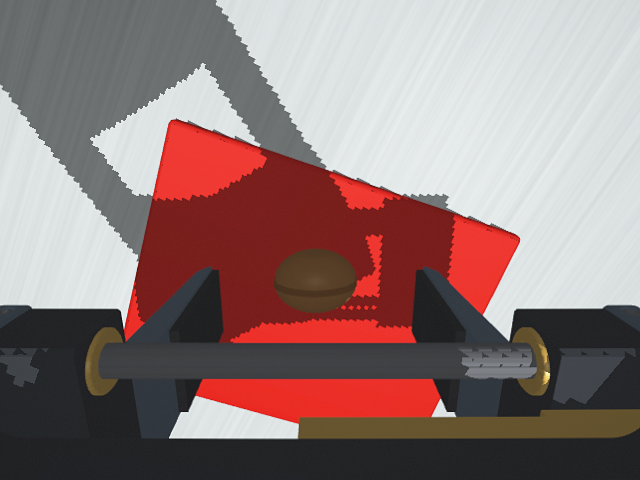

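View pics/s6.png

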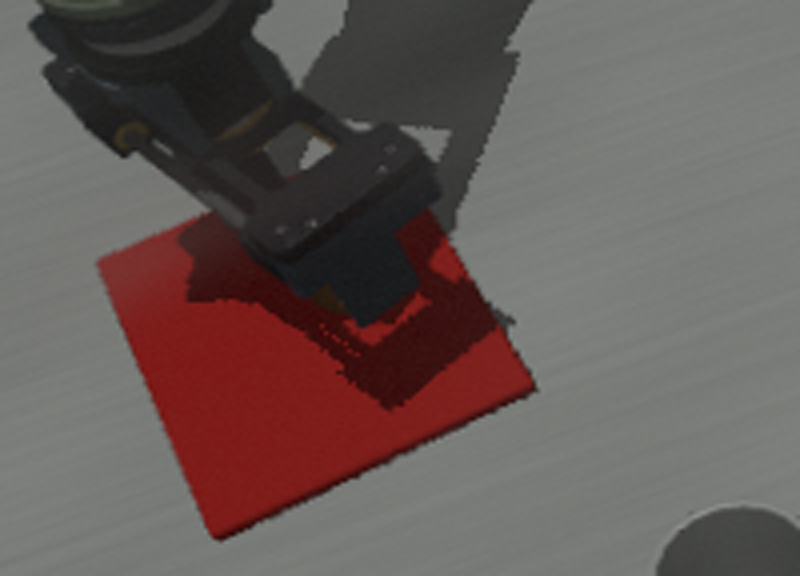

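The reported z is now below the board top with no contact force. The fingertips in the picture are still clearly above the board, so the reported height is too low. I'll go down in steps and watch the force.

```bash
python3 -m crank '{"dr":[[0,0,0],[0,0,0],[0,0,0],[0,0,0],[0,0,0],[0,0,0],[0,0,0],[0,0,0],[0,0,0],[0,0,0]],"linear":[[0,0,-0.005],[0,0,-0.005],[0,0,-0.005],[0,0,-0.005],[0,0,0],[0,0,0],[0,0,0],[0,0,0],[0,0,0],[0,0,0]],"claw":[0,0,0,0,0,0,0,0,0,0]}' 15
python3 - <<'E'
from h import *
o=get_obs();p=o["ee_pos"];print(p,o["contact_force"])
s=viewer.camera("scene")[:,:,::-1]
cv2.imwrite("pics/s7.png",cv2.resize(s[220:320,80:200],None,fx=6,fy=6,interpolation=2))
E
```

```text
t: 8.15
ee_pos: [0.4971, -0.318, -0.0137]
orientation: [0.0, 0.973, 0.231, 0.0]
contact_force: [0.1, -0.5, -0.2]
opening: 0.0915
[ 0.49711581 -0.31802966 -0.01366382] [ 0.05000925 -0.45265259 -0.15599498]
```

View pics/s7.png

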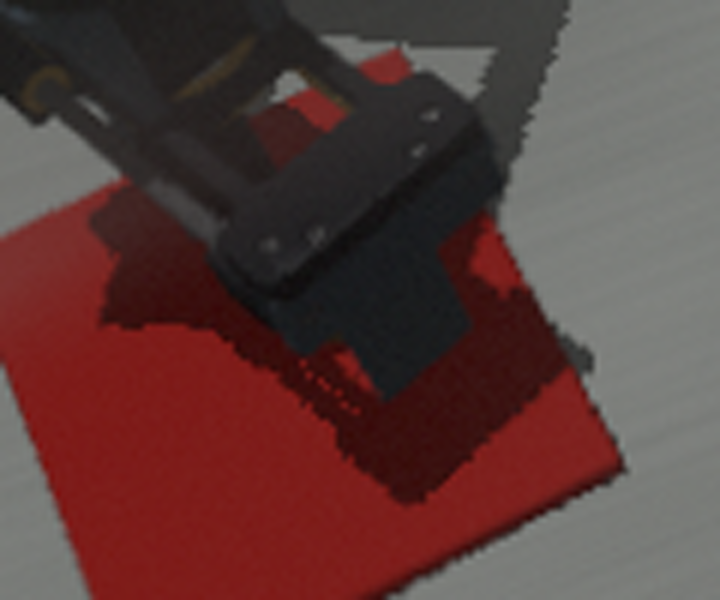

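```bash
python3 - <<'E'
from h import *
i=viewer.camera_info("scene")
for z in (0.012,.016,.02,.024,.028,.032):
    P=plane(i,[[144.2,286.7],[158.3,274.2]],z);print(z,P.round(4)[:,:2].tolist(),P.mean(0).round(4), P.mean(0)@[.893,.450,0]-(.4971*.893-.318*.45))
E
```

```text
0.012 [[0.5414, -0.3113], [0.5253, -0.2798]] [ 0.5333 -0.2955  0.012 ] 0.04247256610775546
0.016 [[0.5444, -0.3106], [0.5284, -0.2793]] [ 0.5364 -0.2949  0.016 ] 0.04546682072914815
0.02 [[0.5474, -0.3099], [0.5315, -0.2788]] [ 0.5394 -0.2943  0.02  ] 0.04846107535054095
0.024 [[0.5504, -0.3092], [0.5346, -0.2783]] [ 0.5425 -0.2937  0.024 ] 0.05145532997193358
0.028 [[0.5534, -0.3086], [0.5377, -0.2778]] [ 0.5456 -0.2932  0.028 ] 0.05444958459332622
0.032 [[0.5564, -0.3079], [0.5408, -0.2773]] [ 0.5486 -0.2926  0.032 ] 0.057443839214718906
```

```bash
python3 -m crank '{"dr":[[0,0,0],[0,0,0],[0,0,0],[0,0,0],[0,0,0],[0,0,0],[0,0,0],[0,0,0],[0,0,0],[0,0,0]],"linear":[[0,0,-0.003],[0,0,-0.003],[0,0,-0.002],[0,0,0],[0,0,0],[0,0,0],[0,0,0],[0,0,0],[0,0,0],[0,0,0]],"claw":[0,0,0,0,40,80,100,110,120,128]}' 15
python3 - <<'E'
from h import *
o=get_obs();p=o["ee_pos"];print(p,o["contact_force"],o["opening"])
cv2.imwrite("pics/w8.png",viewer.camera("wrist")[:,:,::-1])
E
```

```text
t: 9.45
ee_pos: [0.4971, -0.318, -0.0217]
orientation: [-0.0, 0.973, 0.231, 0.0]
contact_force: [-1.1, 0.3, 0.1]
opening: 0.0456
[ 0.49710013 -0.31803138 -0.02173287] [-1.13274573  0.29865885  0.07114525] 0.04559670070047412
```

View pics/w8.png

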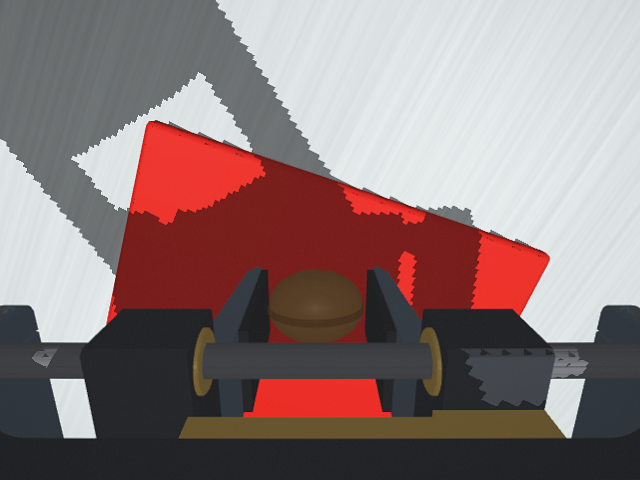

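```bash
python3 -m crank '{"dr":[[0,0,0],[0,0,0],[0,0,0],[0,0,0],[0,0,0],[0,0,0],[0,0,0],[0,0,0],[0,0,0],[0,0,0]],"linear":[[0,0,0],[0,0,0],[0,0,0],[0,0,0],[0,0,0],[0,0,0],[0,0,0],[0,0,0],[0,0,0],[0,0,0]],"claw":[132,136,140,145,150,155,160,160,160,160]}' 15
python3 - <<'E'
from h import *
o=get_obs();p=o["ee_pos"];print(p,o["contact_force"],o["opening"])
cv2.imwrite("pics/w9.png",viewer.camera("wrist")[:,:,::-1])
E
```

```text
t: 10.75
ee_pos: [0.4971, -0.318, -0.0217]
orientation: [-0.0, 0.973, 0.231, 0.0]
contact_force: [-0.4, 0.9, -0.3]
opening: 0.0407
[ 0.49708167 -0.31802073 -0.02173108] [-0.4427241   0.8812475  -0.27978069] 0.040678486600837144
```

View pics/w9.png

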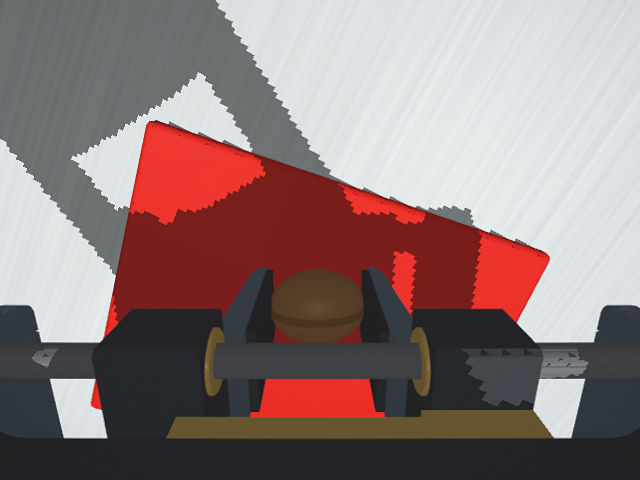

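Gripped: the opening is 40.7 mm, close to the nut's 42 mm length. Now I'll lift it and carry it over the nutcracker.

```bash
python3 -m crank '{"dr":[[0,0,0],[0,0,0],[0,0,0],[0,0,0],[0,0,-0.015],[0,0,-0.015],[0,0,-0.015],[0,0,0],[0,0,0],[0,0,0]],"linear":[[0,0,0.02],[0,0,0.04],[0,0,0.04],[0,0.04,0.02],[0.01,0.05,0],[0.01,0.055,0],[0.01,0.055,0],[0.01,0.055,0],[0.01,0.05,0],[0.01,0.03,0]],"claw":[160,160,160,160,160,160,160,160,160,160]}' 15
python3 - <<'E'
from h import *
o=get_obs();p=o["ee_pos"];print(p,o["contact_force"],o["opening"])
i=viewer.camera_info("wrist");np.save("pics/w10.npy",i["world_from_camera"]);cv2.imwrite("pics/w10.png",viewer.camera("wrist")[:,:,::-1])
E
```

```text
t: 12.05
ee_pos: [0.5572, 0.0194, 0.0983]
orientation: [-0.0, 0.978, 0.21, 0.0]
contact_force: [-0.6, -1.5, -0.3]
opening: 0.0407
[0.55715245 0.01944298 0.09832161] [-0.60825255 -1.50893661 -0.32250487] 0.040651415185617344
```

View pics/w10.png

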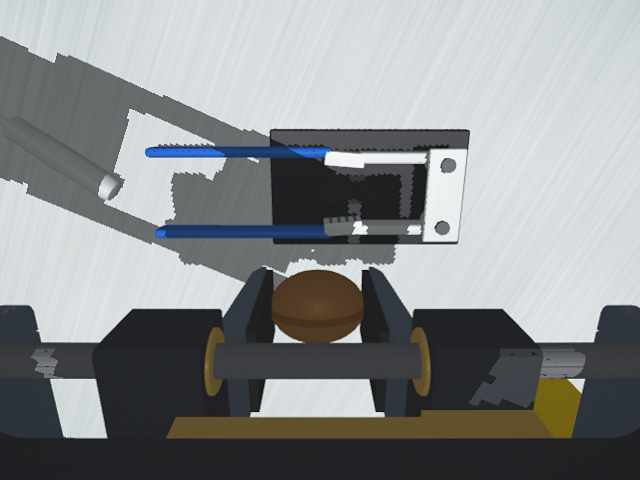

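```bash
python3 - <<'E'
from h import *
i=viewer.camera_info("wrist");i["world_from_camera"]=np.load("pics/w10.npy")
im=cv2.imread("pics/w10.png");H,S,V=cv2.split(cv2.cvtColor(im,cv2.COLOR_BGR2HSV))
g=plane(i,[[448.5,165.5],[442,228]],.040);print("pins",g.round(4).tolist(),np.linalg.norm(g[0]-g[1]))
c=plane(i,[[271,129.5],[469.5,129.5],[460,243.5],[274,243.5]],.006);print("plate",c.round(4).tolist(),[np.linalg.norm(c[k]-c[(k+1)%4]).round(4) for k in range(4)],c.mean(0))
E=[]
for s,cc,m in blobs((H>100)&(H<130)&(S>130),100):
    ys,xs=np.nonzero(m);k=xs.argmin();e=[xs.min(),ys[xs<xs.min()+4].mean()]
    vx,vy,x0,y0=cv2.fitLine(np.c_[xs,ys].astype(np.float32),cv2.DIST_L2,0,.01,.01).ravel()
    e2=[320,y0+vy/vx*(320-x0)]
    P=plane(i,[e,e2],.025);E.append(P);d=P[1]-P[0];print(e,P.round(4).tolist(),np.degrees(np.arctan2(d[1],d[0])))
e=(E[0][0]+E[1][0])/2;print("handle end mid",e,"sep",np.linalg.norm(E[0][0]-E[1][0]))
pm=g.mean(0);d=pm-e;a=np.arctan2(d[1],d[0]);print("axis",np.degrees(a),"len(210)",np.hypot(*d[:2]))
u=np.array([np.cos(a),np.sin(a)])
print("jaw from pins",pm[:2]-.07*u,"from plate",c.mean(0)[:2]+.03*u,"from handle",e[:2]+.14*u)
for n,P in(("nut proj now",None),):
    pass
# held nut: centre in tool
print("held nut at z=p.z+.0465", plane(i,[[317.5,306]],get_obs()["ee_pos"][2]+.0465), get_obs()["ee_pos"])
E
```

```text
pins [[0.6169, 0.1047, 0.04], [0.6345, 0.0648, 0.04]] 0.04368189719678675
plate [[0.4957, 0.0749, 0.006], [0.6298, 0.1355, 0.006], [0.6682, 0.0556, 0.006], [0.5316, -0.0059, 0.006]] [np.float64(0.1471), np.float64(0.0886), np.float64(0.1498), np.float64(0.0884)] [0.58131132 0.06503393 0.006     ]
[np.int64(145), np.float64(151.92592592592592)] [[0.4222, 0.0256, 0.025], [0.5346, 0.0766, 0.025]] 24.39457990488784
[np.int64(155), np.float64(232.85185185185185)] [[0.4467, -0.0285, 0.025], [0.5589, 0.0231, 0.025]] 24.65189146202464
handle end mid [ 0.43442718 -0.00142181  0.025     ] sep 0.05934439726491238
axis 24.251723805011245 len(210) 0.20980050603217487
jaw from pins [0.56189025 0.05600073] from plate [0.60866381 0.07735632] from handle [0.56207214 0.05608267]
held nut at z=p.z+.0465 [[0.55760669 0.02073881 0.14480708]] [0.55869401 0.02232317 0.09830708]
```

```bash
python3 -m crank '{"dr":[[0,0,0],[0,0,0],[0,0,0],[0,0,0],[0,0,0],[0,0,0],[0,0,0],[0,0,0],[0,0,0],[0,0,0]],"linear":[[0.0064,0.02,0],[0,0.019,0],[0,0,-0.02],[0,0,-0.02],[0,0,-0.02],[0,0,-0.01],[0,0,0],[0,0,0],[0,0,0],[0,0,0]],"claw":[160,160,160,160,160,160,160,160,160,160]}' 15
python3 - <<'E'
from h import *
o=get_obs();p=o["ee_pos"];print(p,o["contact_force"],o["opening"])
i=viewer.camera_info("wrist");np.save("pics/w11.npy",i["world_from_camera"]);cv2.imwrite("pics/w11.png",viewer.camera("wrist")[:,:,::-1])
E
```

```text
t: 13.35
ee_pos: [0.5638, 0.056, 0.0288]
orientation: [0.0, 0.978, 0.209, 0.001]
contact_force: [-0.3, 0.5, 0.7]
opening: 0.0409
[0.5638381  0.05600238 0.02880597] [-0.25681564  0.51708175  0.68728149] 0.040872303981310885
```

View pics/w11.png

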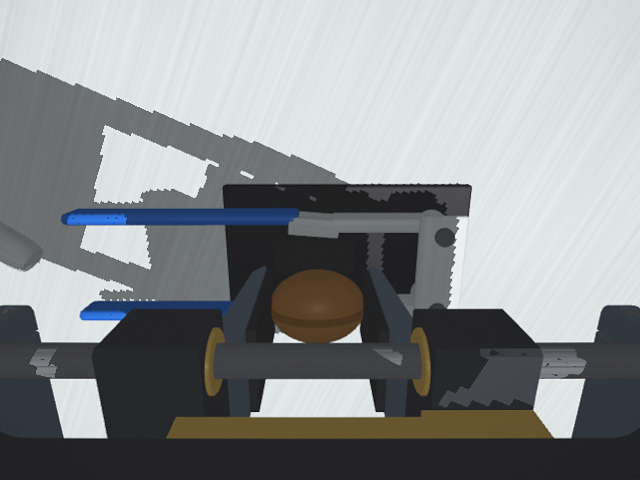

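```bash
python3 - <<'E'
from h import *
i=viewer.camera_info("wrist");i["world_from_camera"]=np.load("pics/w11.npy")
im=cv2.imread("pics/w11.png");H,S,V=cv2.split(cv2.cvtColor(im,cv2.COLOR_BGR2HSV))
a=np.radians(24.3);u=np.array([np.cos(a),np.sin(a)]);v=np.array([-u[1],u[0]])
g=plane(i,[[445,237]],.04)[0];print("jaw from pin",g[:2]-.07*u-.022*v)
g=plane(i,[[438,309]],.04)[0];print("jaw from pin2",g[:2]-.07*u+.022*v)
for s,cc,m in blobs((H>100)&(H<130)&(S>130),100):
    ys,xs=np.nonzero(m)
    e=[xs.min(),ys[xs<xs.min()+4].mean()];P=plane(i,[e],.021)[0]
    for sg in(1,-1): print("jaw from handle end",e,P[:2]+.14*u-sg*.0295*v)
c=plane(i,[[223.5,185],[471,185]],.006);print(c, np.linalg.norm(c[0]-c[1]))
m=((H>5)&(H<20)&(S>60)&(V>40));m[:260]=0;m[345:]=0;m[:,:265]=0;m[:,370:]=0
for s,cc,b in blobs(m,500): print(s,cc,plane(i,[[s[0]+s[2]/2,s[1]+s[3]/2]],.0288+.0465))
E
```

```text
jaw from pin [0.56178551 0.05647374]
jaw from pin2 [0.56087893 0.05833586]
jaw from handle end [np.int64(61), np.float64(218.58620689655172)] [0.55927984 0.05366518]
jaw from handle end [np.int64(61), np.float64(218.58620689655172)] [0.53500049 0.10743797]
jaw from handle end [np.int64(80), np.float64(314.9)] [ 0.58441646 -0.00182486]
jaw from handle end [np.int64(80), np.float64(314.9)] [0.56013712 0.05194793]
[[0.49532063 0.07524511 0.006     ]
 [0.62942037 0.13536969 0.006     ]] 0.14696157395779214
[ 271  269   93   74 5543] [316.99152084 305.67598773] [[0.56426181 0.05730782 0.0753    ]]
```

```bash
python3 -m crank '{"dr":[[0,0,0],[0,0,0],[0,0,0],[0,0,0],[0,0,0],[0,0,0],[0,0,0],[0,0,0],[0,0,0],[0,0,0]],"linear":[[0,0,-0.01],[0,0,-0.01],[0,0,-0.01],[0,0,-0.008],[0,0,-0.006],[0,0,-0.004],[0,0,-0.0025],[0,0,0],[0,0,0],[0,0,0]],"claw":[160,160,160,160,160,160,160,160,160,160]}' 15
python3 - <<'E'
from h import *
o=get_obs();p=o["ee_pos"];print(p,o["contact_force"],o["opening"])
cv2.imwrite("pics/w12.png",viewer.camera("wrist")[:,:,::-1])
s=viewer.camera("scene")[:,:,::-1];cv2.imwrite("pics/s12.png",cv2.resize(s[150:300,230:410],None,fx=4,fy=4,interpolation=2))
E
```

```text
t: 14.65
ee_pos: [0.5637, 0.056, -0.022]
orientation: [0.0, 0.978, 0.209, 0.0]
contact_force: [-0.2, 0.1, -0.2]
opening: 0.0408
[ 0.56367266  0.05597946 -0.02200019] [-0.24913828  0.14145941 -0.21296548] 0.04084951790513225
```

View pics/w12.png

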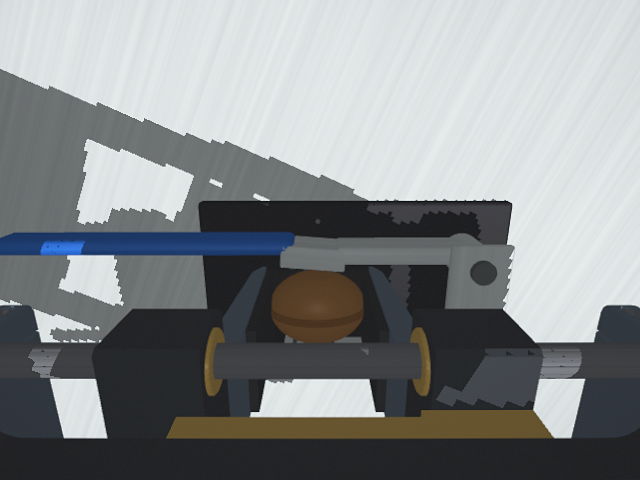

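View pics/s12.png

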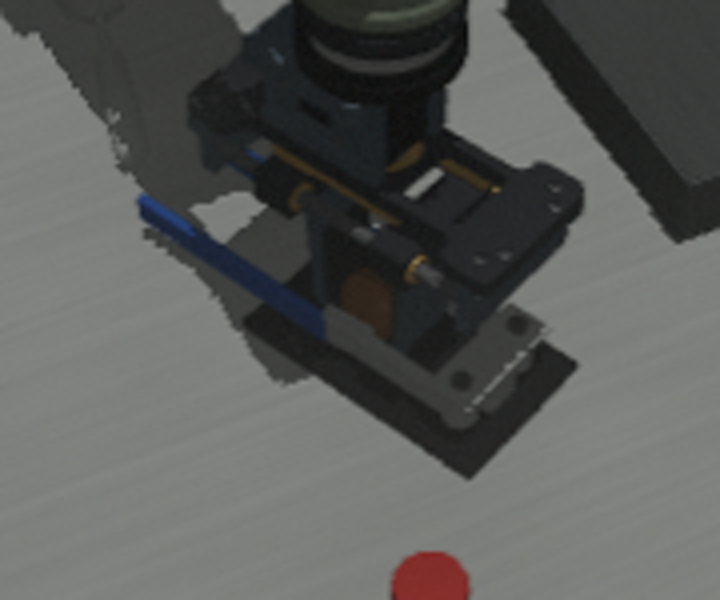

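```bash
python3 -m crank '{"dr":[[0,0,0],[0,0,0],[0,0,0],[0,0,0],[0,0,0],[0,0,0],[0,0,0],[0,0,0],[0,0,0],[0,0,0]],"linear":[[0,0,-0.002],[0,0,-0.001],[0,0,-0.0005],[0,0,0],[0,0,0],[0,0,0],[0,0,0],[0,0,0],[0,0,0],[0,0,0]],"claw":[160,160,160,160,150,140,130,120,110,105]}' 15
python3 - <<'E'
from h import *
o=get_obs();p=o["ee_pos"];print(p,o["contact_force"],o["opening"])
cv2.imwrite("pics/w13.png",viewer.camera("wrist")[:,:,::-1])
E
```

```text
t: 16.0
ee_pos: [0.5635, 0.056, -0.0257]
orientation: [-0.0, 0.978, 0.209, 0.0]
contact_force: [-0.9, -0.6, -0.2]
opening: 0.0538
[ 0.56352844  0.05597464 -0.02572074] [-0.89110075 -0.64038654 -0.24993687] 0.05380272693671375
```

View pics/w13.png

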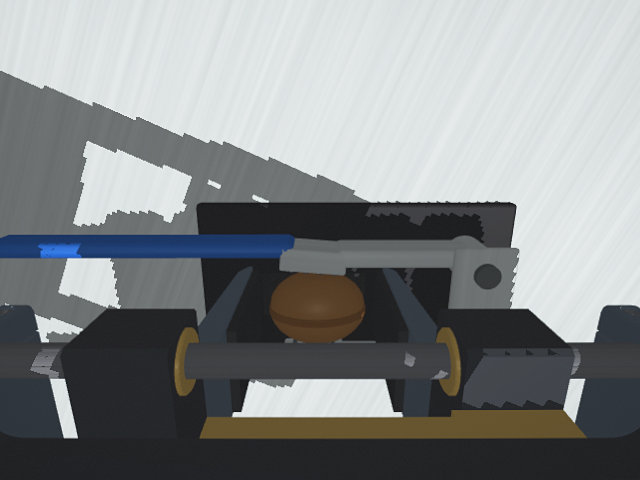

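```bash
python3 -c "
from h import *
print(get_obs()['joint_pos'])"
python3 -m crank '{"dr":[[0,0,0],[0,0,0],[0,0,0],[0,0,-0.175],[0,0,-0.175],[0,0,-0.175],[0,0,-0.175],[0,0,-0.175],[0,0,-0.175],[0,0,-0.175]],"linear":[[0,0,0.02],[0,0,0.04],[0,0,0.05],[-0.02,-0.007,0],[-0.02,-0.007,0],[-0.02,-0.007,0],[-0.02,-0.007,0],[-0.02,-0.007,0],[-0.01,-0.007,0],[0,-0.007,0]],"claw":[105,105,105,105,80,60,40,20,0,0]}' 15
python3 - <<'E'
from h import *
o=get_obs();p=o["ee_pos"];print(p,o["contact_force"],o["opening"],o["joint_pos"])
i=viewer.camera_info("wrist");np.save("pics/w14.npy",i["world_from_camera"]);cv2.imwrite("pics/w14.png",viewer.camera("wrist")[:,:,::-1])
s=viewer.camera("scene")[:,:,::-1];cv2.imwrite("pics/s14.png",cv2.resize(s[150:300,230:410],None,fx=4,fy=4,interpolation=2))
E
```

```text
[ 7.86921668e-02  5.02871813e-01  1.84087062e+00  3.75752042e-05
  7.97793407e-01 -3.43317173e-01]
t: 17.3
ee_pos: [0.4525, 0.0068, 0.0844]
orientation: [0.0, 0.919, -0.393, -0.0]
contact_force: [0.3, 0.3, 0.6]
opening: 0.091
[0.45248138 0.00680598 0.08437022] [0.2751676  0.29581304 0.6414221 ] 0.09102272653749889 [-1.03461696e-02  2.12426745e-01  1.96691803e+00 -4.22664051e-05
  9.62560678e-01  7.98423446e-01]
```

View pics/w14.png

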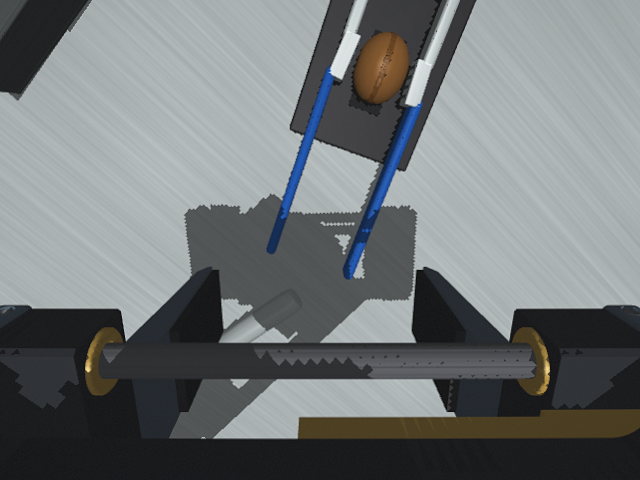

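View pics/s14.png

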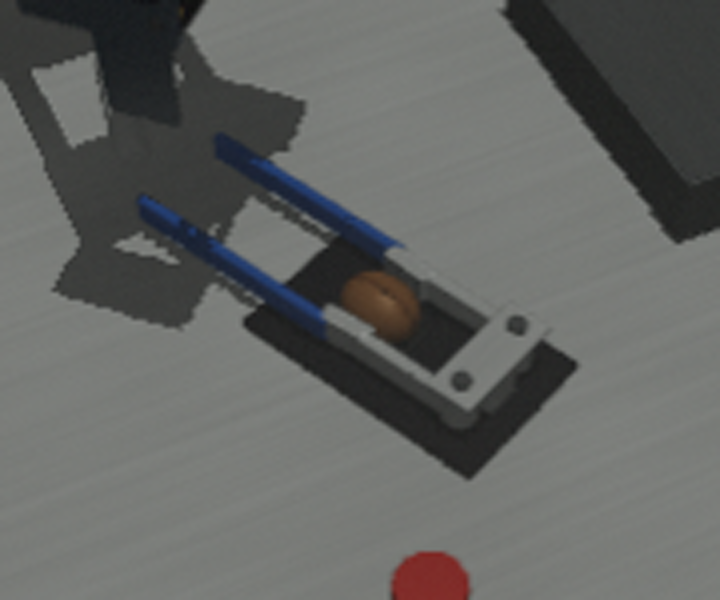

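```bash
python3 -m crank '{"dr":[[0,0,-0.17],[0,0,-0.17],[0,0,0],[0,0,0],[0,0,0],[0,0,0],[0,0,0],[0,0,0],[0,0,0],[0,0,0]],"linear":[[0.001,0,0],[0,0,0],[0,0,0],[0,0,-0.02],[0,0,-0.02],[0,0,-0.01],[0,0,0],[0,0,0],[0,0,0],[0,0,0]],"claw":[0,0,0,0,0,0,0,0,0,0]}' 15
python3 - <<'E'
from h import *
o=get_obs();p=o["ee_pos"];q=o["orientation"];print(p,np.degrees(2*np.arctan2(q[2],q[1])))
i=viewer.camera_info("wrist");im=viewer.camera("wrist")[:,:,::-1];cv2.imwrite("pics/w15.png",im)
H,S,V=cv2.split(cv2.cvtColor(np.ascontiguousarray(im),cv2.COLOR_BGR2HSV))
for s,cc,m in blobs((H>100)&(H<130)&(S>130),100):
    ys,xs=np.nonzero(m);e=[xs[ys>ys.max()-3].mean(),ys.max()]
    vx,vy,x0,y0=cv2.fitLine(np.c_[xs,ys].astype(np.float32),cv2.DIST_L2,0,.01,.01).ravel()
    P=plane(i,[e,[x0-80*vx*np.sign(vy),y0-80*abs(vy)]],.025);d=P[1]-P[0];print(e,P.round(4).tolist(),np.degrees(np.arctan2(d[1],d[0])))
E
```

```text
t: 18.65
ee_pos: [0.4549, 0.007, 0.0347]
orientation: [-0.0, 0.841, -0.541, 0.0]
contact_force: [-0.2, 0.3, 0.0]
opening: 0.0913
[0.45485637 0.00699351 0.03472669] -65.47128152184875
[np.float64(267.1666666666667), np.int64(299)] [[0.4224, 0.026, 0.025], [0.5272, 0.0723, 0.025]] 23.85755457873879
[np.float64(364.7142857142857), np.int64(300)] [[0.4465, -0.0286, 0.025], [0.5512, 0.0192, 0.025]] 24.514688510425025
```

View pics/w15.png

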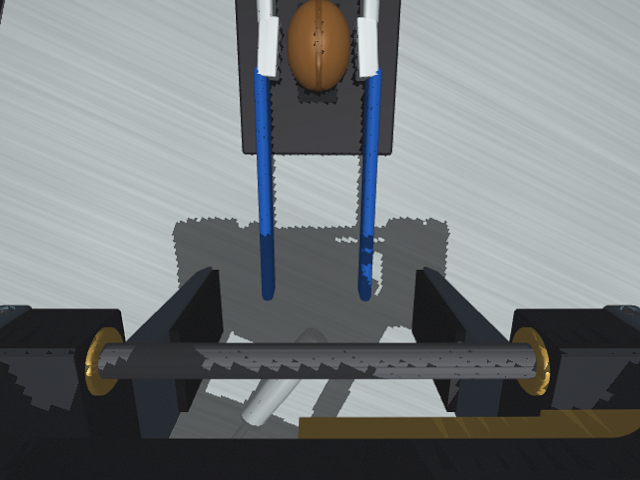

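```bash
python3 -m crank '{"dr":[[0,0,0],[0,0,0],[0,0,0],[0,0,0],[0,0,0],[0,0,0],[0,0,0],[0,0,0],[0,0,0],[0,0,0]],"linear":[[0,0,-0.02],[0,0,-0.02],[0,0,-0.01],[0,0,-0.007],[0,0,-0.003],[0,0,0],[0,0,0],[0,0,0],[0,0,0],[0,0,0]],"claw":[0,0,0,0,0,20,40,60,65,70]}' 10
python3 - <<'E'
from h import *
o=get_obs();p=o["ee_pos"];print(p,o["contact_force"],o["opening"])
im=viewer.camera("wrist")[:,:,::-1];cv2.imwrite("pics/w16.png",im)
s=viewer.camera("scene")[:,:,::-1];cv2.imwrite("pics/s16.png",cv2.resize(s[120:270,220:400],None,fx=4,fy=4,interpolation=2))
E
```

```text
t: 19.95
ee_pos: [0.4545, 0.0071, -0.0256]
orientation: [-0.0, 0.841, -0.541, 0.0]
contact_force: [0.4, 2.3, 0.2]
opening: 0.0663
[ 0.4545245   0.00707932 -0.02562811] [0.4172692  2.32416929 0.17613451] 0.06632326750226285
```

View pics/w16.png

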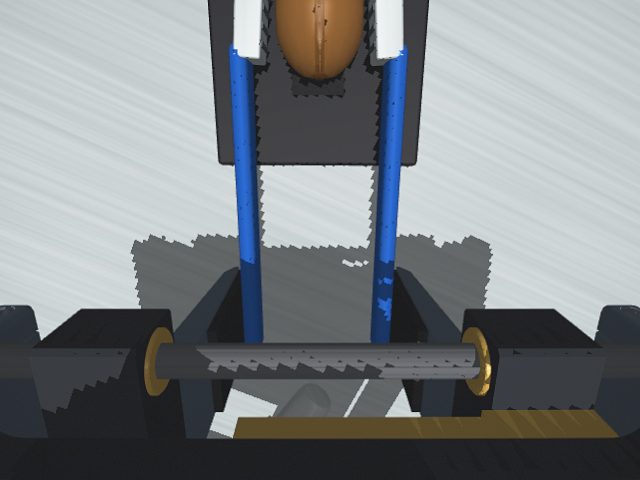

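View pics/s16.png

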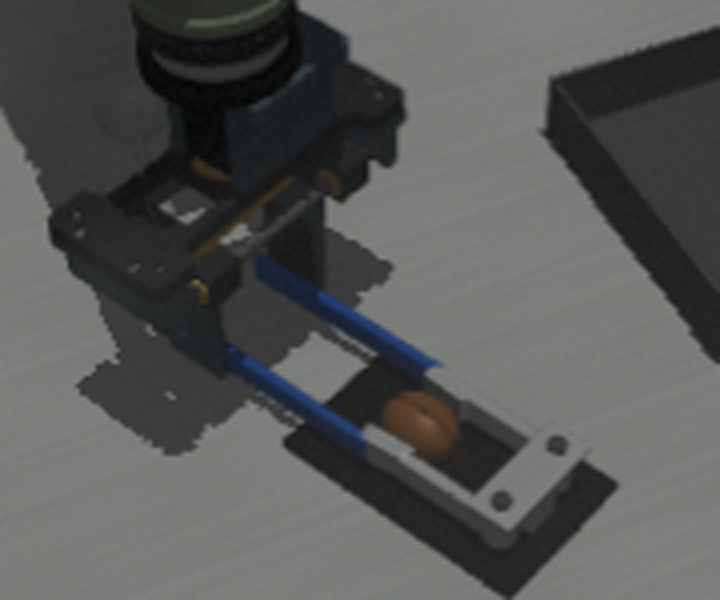

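```bash
python3 -m crank '{"dr":[[0,0,0],[0,0,0],[0,0,0],[0,0,0],[0,0,0],[0,0,0],[0,0,0],[0,0,0],[0,0,0],[0,0,0]],"linear":[[0,0,0],[0,0,0],[0,0,0],[0,0,0],[0,0,0],[0,0,0],[0,0,0],[0,0,0],[0,0,0],[0,0,0]],"claw":[80,90,100,110,118,124,128,132,136,140]}' 25
python3 - <<'E'
from h import *
o=get_obs();print(o["contact_force"],o["opening"])
im=viewer.camera("wrist")[:,:,::-1];cv2.imwrite("pics/w17.png",im)
E
```

```text
t: 21.3
ee_pos: [0.4542, 0.0069, -0.0258]
orientation: [0.0, 0.841, -0.541, -0.0]
contact_force: [-1.6, -1.6, 2.4]
opening: 0.0411
[-1.63820614 -1.63142778  2.37156969] 0.04113363651043105
```

View pics/w17.png

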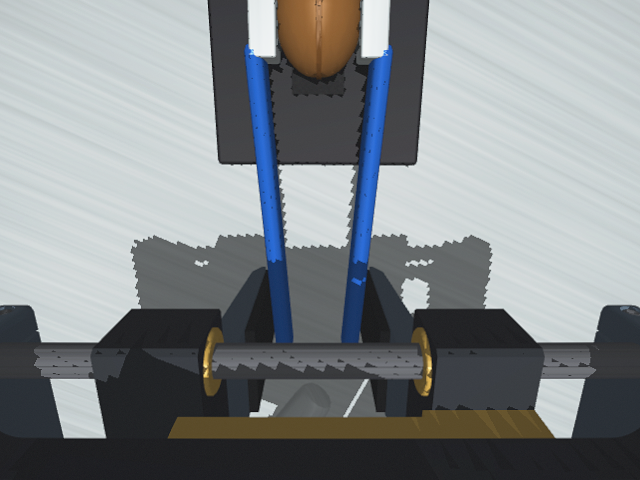

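The jaws have met the nut at 41.1 mm opening. I'll continue gently.

```bash
python3 -m crank '{"dr":[[0,0,0],[0,0,0],[0,0,0],[0,0,0],[0,0,0],[0,0,0],[0,0,0],[0,0,0],[0,0,0],[0,0,0]],"linear":[[0,0,0],[0,0,0],[0,0,0],[0,0,0],[0,0,0],[0,0,0],[0,0,0],[0,0,0],[0,0,0],[0,0,0]],"claw":[143,146,149,152,154,156,156,156,156,156]}' 25
python3 - <<'E'
from h import *
o=get_obs();print(o["contact_force"],o["opening"])
im=viewer.camera("wrist")[:,:,::-1];cv2.imwrite("pics/w18.png",im[:400])
E
```

```text
t: 22.6
ee_pos: [0.4545, 0.007, -0.0258]
orientation: [0.0, 0.841, -0.541, 0.0]
contact_force: [-1.4, -0.3, -1.6]
opening: 0.0357
[-1.43948255 -0.29663517 -1.56810495] 0.03566732014235329
```

View pics/w18.png

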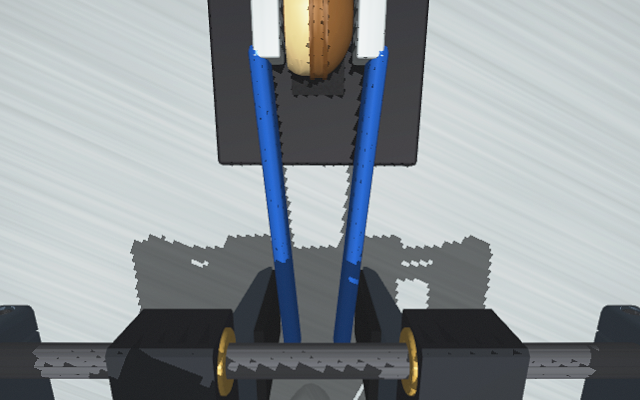

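The shell gave way at 35.7 mm: the pale kernel now shows at about (300,40), left of the seam. I'll stop squeezing, open, and rise.

```bash
python3 -m crank '{"dr":[[0,0,0],[0,0,0],[0,0,0],[0,0,0],[0,0,0],[0,0,0],[0,0,0],[0,0,0],[0,0,0],[0,0,0]],"linear":[[0,0,0],[0,0,0],[0,0,0],[0,0,0],[0,0,0],[0,0,0],[0,0,0.02],[0,0,0.03],[0,0,0.03],[0,0,0.03]],"claw":[130,105,80,55,30,0,0,0,0,0]}' 15
python3 - <<'E'
from h import *
o=get_obs();print(o["contact_force"],o["ee_pos"])
i=viewer.camera_info("wrist");np.save("pics/w19.npy",i["world_from_camera"]);im=viewer.camera("wrist")[:,:,::-1];cv2.imwrite("pics/w19.png",im[:400])
E
```

```text
t: 23.9
ee_pos: [0.4546, 0.007, 0.0854]
orientation: [-0.0, 0.841, -0.541, 0.0]
contact_force: [0.3, -0.3, 0.1]
opening: 0.0913
[ 0.29995706 -0.315201    0.0928624 ] [0.45457815 0.00700228 0.08535382]
```

View pics/w19.png

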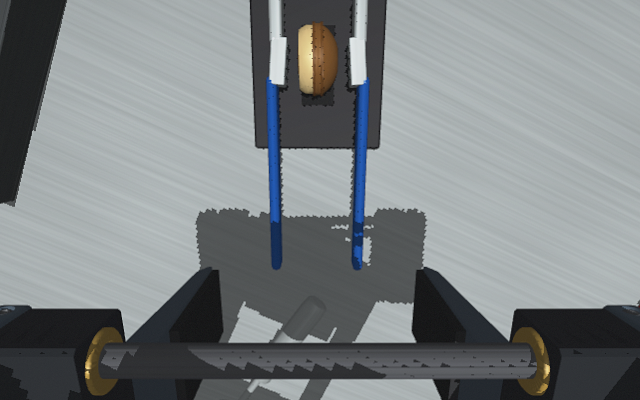

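```bash
python3 - <<'E'
from h import *
i=viewer.camera_info("wrist");i["world_from_camera"]=np.load("pics/w19.npy")
im=cv2.imread("pics/w19.png");H,S,V=cv2.split(cv2.cvtColor(im,cv2.COLOR_BGR2HSV))
m=((H>5)&(H<28)&(S>50));m[120:]=0;m[:,:290]=0;m[:,345:]=0
ys,xs=np.nonzero(m);print(xs.min(),xs.max(),ys.min(),ys.max())
P=plane(i,[[(xs.min()+xs.max())/2,(ys.min()+ys.max())/2],[318,ys.min()],[318,ys.max()],[xs.min(),60],[xs.max(),60]],.022);print(P.round(4).tolist())
E
```

```text
297 337 21 96
[[0.5643, 0.0574, 0.022], [0.5842, 0.0657, 0.022], [0.5441, 0.0474, 0.022], [0.5582, 0.0686, 0.022], [0.5688, 0.0454, 0.022]]
```

```bash
python3 -m crank '{"dr":[[0,0,0.175],[0,0,0.175],[0,0,0.175],[0,0,0.175],[0,0,0.175],[0,0,0.175],[0,0,0.175],[0,0,0.175],[0,0,0.168],[0,0,0]],"linear":[[0.012,0.0055,0],[0.012,0.0055,0],[0.012,0.0055,0],[0.012,0.0055,0],[0.012,0.0055,0],[0.012,0.0055,0],[0.012,0.0055,0],[0.012,0.0055,0],[0.0134,0.0057,0],[0,0,0]],"claw":[0,0,20,40,60,80,100,102,102,102]}' 15
python3 - <<'E'
from h import *
o=get_obs();q=o["orientation"];print(np.degrees(2*np.arctan2(q[2],q[1])))
i=viewer.camera_info("wrist");np.save("pics/w20.npy",i["world_from_camera"]);im=viewer.camera("wrist")[:,:,::-1];cv2.imwrite("pics/w20.png",im)
E
```

```text
t: 25.2
ee_pos: [0.5645, 0.057, 0.0838]
orientation: [-0.0, 0.978, 0.21, 0.0]
contact_force: [0.1, 0.2, -0.5]
opening: 0.0547
24.262835942613943
```

View pics/w20.png

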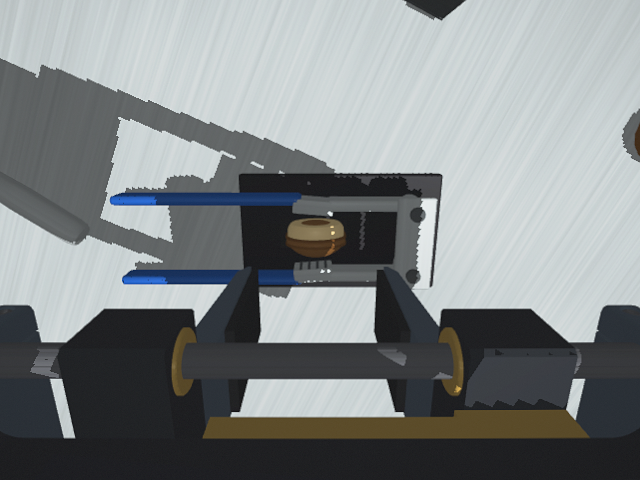

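```bash
python3 -m crank '{"dr":[[0,0,0],[0,0,0],[0,0,0],[0,0,0],[0,0,0],[0,0,0],[0,0,0],[0,0,0],[0,0,0],[0,0,0]],"linear":[[0,0,-0.02],[0,0,-0.02],[0,0,-0.02],[0,0,-0.015],[0,0,-0.015],[0,0,-0.01],[0,0,-0.005],[0,0,-0.0045],[0,0,0],[0,0,0]],"claw":[102,102,102,102,102,102,102,102,102,102]}' 12
python3 - <<'E'
from h import *
im=viewer.camera("wrist")[:,:,::-1];cv2.imwrite("pics/w21.png",im)
E
```

```text
t: 26.5
ee_pos: [0.5642, 0.0567, -0.0249]
orientation: [0.0, 0.978, 0.211, 0.0]
contact_force: [0.2, -0.3, -0.3]
opening: 0.0546
```

View pics/w21.png

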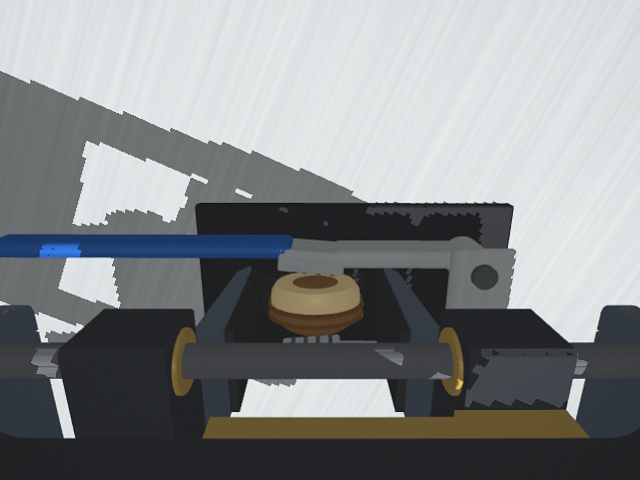

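```bash
python3 -m crank '{"dr":[[0,0,0],[0,0,0],[0,0,0],[0,0,0],[0,0,0],[0,0,0],[0,0,0],[0,0,0],[0,0,0],[0,0,0]],"linear":[[0,0,0],[0,0,0],[0,0,0],[0,0,0],[0,0,0],[0,0,0],[0,0,0],[0,0,0],[0,0,0],[0,0,0]],"claw":[110,118,125,131,137,143,149,155,160,160]}' 15
python3 -m crank '{"dr":[[0,0,0],[0,0,0],[0,0,0],[0,0,0],[0,0,0],[0,0,0],[0,0,0],[0,0,0],[0,0,0],[0,0,0]],"linear":[[0,0,0],[0,0,0.004],[0,0,0.006],[0,0,0.01],[0,0,0.02],[0,0,0.03],[0,0,0.03],[0,0,0.02],[0,0,0],[0,0,0]],"claw":[160,160,160,160,160,160,160,160,160,160]}' 15
python3 - <<'E'
from h import *
im=viewer.camera("wrist")[:,:,::-1];cv2.imwrite("pics/w22.png",im)
# pan from wrist?/top: rim corners at z=.045
im=cv2.imread("pics/top0.png");i=viewer.camera_info("top")
cv2.imwrite("pics/c22.png",cv2.resize(im[250:385,125:240],None,fx=4,fy=4,interpolation=2))
im=cv2.imread("pics/scene0.png");cv2.imwrite("pics/d22.png",cv2.resize(im[110:220,345:475],None,fx=5,fy=5,interpolation=2))
E
```

```text
t: 27.8
ee_pos: [0.5639, 0.0567, -0.0252]
orientation: [-0.0, 0.978, 0.211, 0.0]
contact_force: [-0.3, -0.8, -0.0]
opening: 0.0408
t: 29.05
ee_pos: [0.5633, 0.0566, 0.0942]
orientation: [-0.0, 0.978, 0.211, -0.001]
contact_force: [-0.0, -0.2, -0.2]
opening: 0.0411
```

View pics/w22.png

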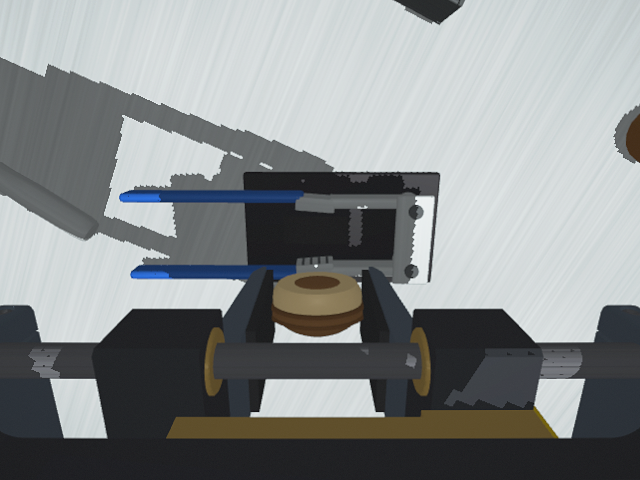

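View pics/c22.png

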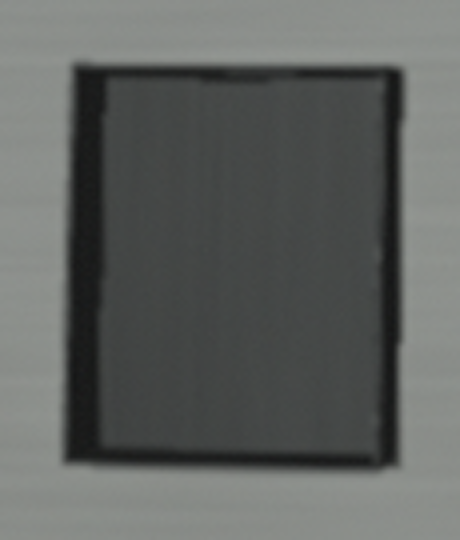

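View pics/d22.png

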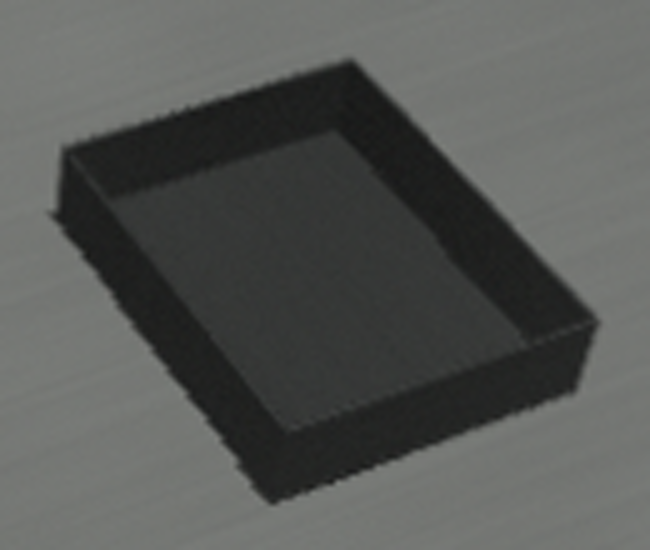

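```bash
python3 - <<'E'
from h import *
isc=viewer.camera_info("scene");it=viewer.camera_info("top")
s=np.array([[65,148],[352,60],[598,322],[290,432]])/5+[345,110]
P=plane(isc,s,.045);print("scene rim",P.round(4)[:,:2].tolist(),P.mean(0),[np.linalg.norm(P[k]-P[(k+1)%4]).round(3) for k in range(4)])
t=np.array([[76,66],[402,68],[400,466],[66,462]])/4+[125,250]
P=plane(it,t,.045);print("top rim",P.round(4)[:,:2].tolist(),P.mean(0),[np.linalg.norm(P[k]-P[(k+1)%4]).round(3) for k in range(4)])
for n in(0,):
    d=P[1]-P[2];print(np.degrees(np.arctan2(d[1],d[0])))
E
```

```text
scene rim [[0.3859, 0.2301], [0.3888, 0.3865], [0.5864, 0.3834], [0.5832, 0.2274]] [0.48605997 0.30685024 0.045     ] [np.float64(0.156), np.float64(0.198), np.float64(0.156), np.float64(0.197)]
top rim [[0.5804, 0.3784], [0.5777, 0.2135], [0.3839, 0.2152], [0.3848, 0.3825]] [0.48169464 0.29741117 0.045     ] [np.float64(0.165), np.float64(0.194), np.float64(0.167), np.float64(0.196)]
-0.47943945832869367
```

```bash
python3 -m crank '{"dr":[[0,0,-0.07],[0,0,-0.07],[0,0,-0.07],[0,0,-0.07],[0,0,-0.07],[0,0,-0.08],[0,0,0],[0,0,0],[0,0,0],[0,0,0]],"linear":[[-0.01,0.02,0],[-0.01,0.035,0],[-0.01,0.035,0],[-0.01,0.035,0],[-0.01,0.035,0],[-0.01,0.035,0],[-0.01,0.033,0],[-0.0095,0.02,0],[0,0,0],[0,0,0]],"claw":[160,160,160,160,160,160,160,160,160,160]}' 15
python3 - <<'E'
from h import *
im=viewer.camera("wrist")[:,:,::-1];cv2.imwrite("pics/w23.png",im)
s=viewer.camera("scene")[:,:,::-1];cv2.imwrite("pics/s23.png",cv2.resize(s[50:250,300:500],None,fx=3,fy=3,interpolation=2))
E
```

```text
t: 30.35
ee_pos: [0.4842, 0.3039, 0.094]
orientation: [0.001, 1.0, -0.002, -0.001]
contact_force: [-0.0, -0.2, -0.0]
opening: 0.041
```

View pics/w23.png

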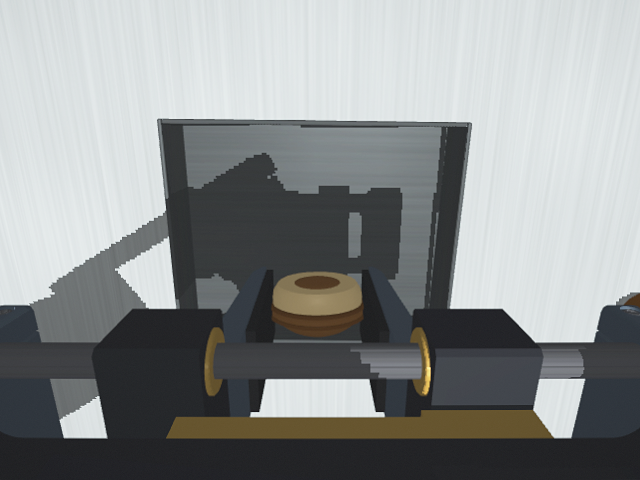

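View pics/s23.png

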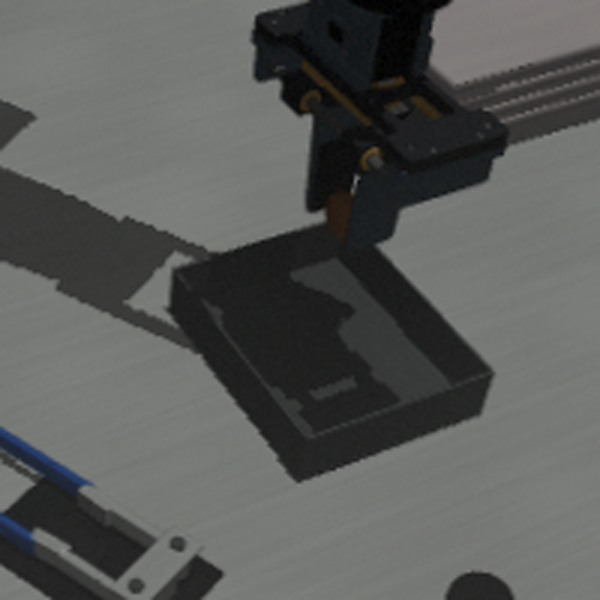

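```bash
python3 -m crank '{"dr":[[0,0,0],[0,0,0],[0,0,0],[0,0,0],[0,0,0],[0,0,0],[0,0,0],[0,0,0],[0,0,0],[0,0,0]],"linear":[[0,0,-0.02],[0,0,-0.02],[0,0,-0.02],[0,0,-0.02],[0,0,-0.015],[0,0,-0.01],[0,0,-0.008],[0,0,-0.004],[0,0,0],[0,0,0]],"claw":[160,160,160,160,160,160,160,160,160,160]}' 15
python3 - <<'E'
from h import *
im=viewer.camera("wrist")[:,:,::-1];cv2.imwrite("pics/w24.png",im)
s=viewer.camera("scene")[:,:,::-1];cv2.imwrite("pics/s24.png",cv2.resize(s[50:250,300:500],None,fx=3,fy=3,interpolation=2))
E
```

```text
t: 31.7
ee_pos: [0.4847, 0.3049, -0.0218]
orientation: [-0.0, 1.0, -0.002, 0.0]
contact_force: [0.1, 0.0, 0.3]
opening: 0.0409
```

View pics/w24.png

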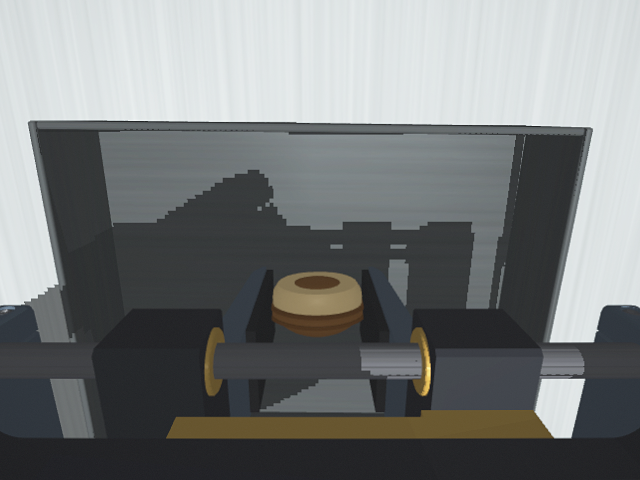

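View pics/s24.png

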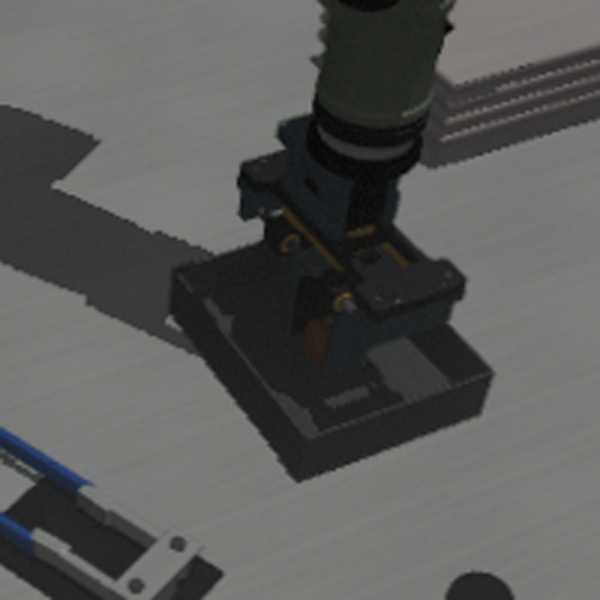

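```bash
python3 -m crank '{"dr":[[0,0,0],[0,0,0],[0,0,0],[0,0,0],[0,0,0],[0,0,0],[0,0,0],[0,0,0],[0,0,0],[0,0,0]],"linear":[[0,0,-0.002],[0,0,-0.002],[0,0,-0.001],[0,0,-0.001],[0,0,-0.0005],[0,0,0],[0,0,0],[0,0,0],[0,0,0],[0,0,0]],"claw":[160,160,160,160,160,160,160,160,160,160]}' 15
```

```text
t: 33.05
ee_pos: [0.4844, 0.3047, -0.0283]
orientation: [-0.0, 1.0, -0.002, 0.0]
contact_force: [-1.0, -1.0, 4.7]
opening: 0.0408
```

The upward contact force is 4.7 N, so the nut is resting on the pan floor. Releasing gently now, then rising.

```bash
python3 -m crank '{"dr":[[0,0,0],[0,0,0],[0,0,0],[0,0,0],[0,0,0],[0,0,0],[0,0,0],[0,0,0],[0,0,0],[0,0,0]],"linear":[[0,0,0],[0,0,0],[0,0,0],[0,0,0],[0,0,0],[0,0,0],[0,0,0],[0,0,0],[0,0,0],[0,0,0]],"claw":[152,146,140,134,128,120,112,104,96,90]}' 15
python3 -m crank '{"dr":[[0,0,0],[0,0,0],[0,0,0],[0,0,0],[0,0,0],[0,0,0],[0,0,0],[0,0,0],[0,0,0],[0,0,0]],"linear":[[0,0,0.005],[0,0,0.01],[0,0,0.02],[0,0,0.03],[0,0,0.03],[0,0,0.04],[0,-0.02,0.03],[0,-0.04,0],[0,-0.04,0],[0,0,0]],"claw":[90,90,90,90,90,90,90,90,90,90]}' 15
python3 - <<'E'
from h import *
cv2.imwrite("pics/w25.png",viewer.camera("wrist")[:,:,::-1])
cv2.imwrite("pics/s25.png",viewer.camera("scene")[:,:,::-1])
cv2.imwrite("pics/t25.png",viewer.camera("top")[:,:,::-1])
E
```

```text
t: 34.3
ee_pos: [0.4844, 0.3047, -0.0287]
orientation: [-0.0, 1.0, -0.003, 0.0]
contact_force: [-0.1, 0.1, -0.4]
opening: 0.0589
t: 35.55
ee_pos: [0.4842, 0.2027, 0.1373]
orientation: [0.0, 1.0, -0.004, 0.0]
contact_force: [-0.4, 0.7, 0.0]
opening: 0.0593
```

View pics/w25.png

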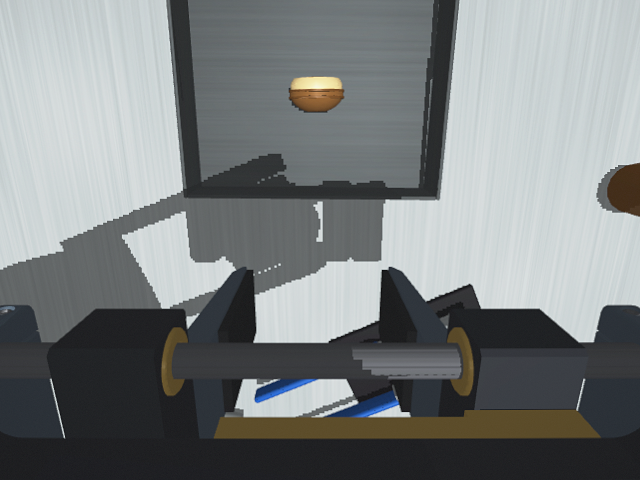

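View pics/s25.png

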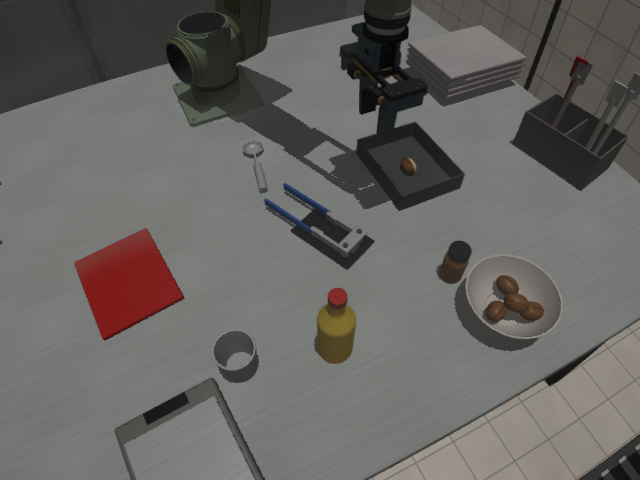

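View pics/t25.png

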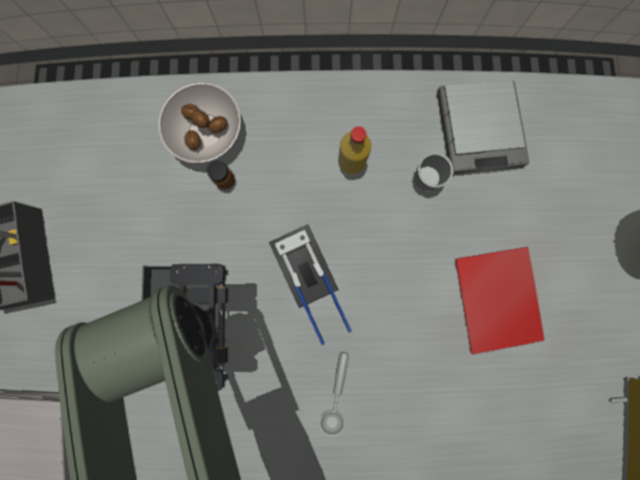

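The cracked walnut lies upright in the middle of the pan (wrist view about (317,94)). The handles have sprung open, and the jar, cup and bottle are at the same pixels as at the start. I'll let the arm come to rest and hand in.

```bash
python3 -m crank '{"dr":[[0,0,0],[0,0,0],[0,0,0],[0,0,0],[0,0,0],[0,0,0],[0,0,0],[0,0,0],[0,0,0],[0,0,0]],"linear":[[0,0,0],[0,0,0],[0,0,0],[0,0,0],[0,0,0],[0,0,0],[0,0,0],[0,0,0],[0,0,0],[0,0,0]],"claw":[90,90,90,90,90,90,90,90,90,90]}' 15
python3 -c "
from plant import order
print(order.job_done())"
```

```text
t: 36.95
ee_pos: [0.4844, 0.2047, 0.1363]
orientation: [-0.0, 1.0, -0.003, 0.0]
contact_force: [-0.0, -0.6, 0.6]
opening: 0.0591
the job is handed in; nothing more can be done
None
```

The walnut is cracked and lying in the middle of the dark pan, and the job was handed in at about 37 s of the allowed 72 s.

- **Steps:** I took the walnut from the board by its two ends, laid it whole between the jaws and let go. I squeezed the handles in small steps and stopped at 35.7 mm, when the shell gave way and the pale kernel showed. The handles then sprung open. I picked the cracked nut up by its ends, lowered it until it rested on the pan floor (about 4.7 N upward), and released it there.
- **Last checks:** The final pictures show the cracked nut upright in the pan, the handles open, and the jar, cup and bottle where they started. The robot was touching nothing. I did not see the kernel crushed, but I judged that only from the pictures and from how little I squeezed.
- **What failed or disagreed:**
  - **Reported tool height:** It did not match the cameras; the real fingertips were about 36–40 mm higher. Because of this, my first grasp closed above the nut without moving it, and I worked from the pictures and contact force after that.
  - **Position differences:** The camera views placed the jaw point up to about 6 mm apart along the nutcracker and a few mm sideways. They placed the pan centre about 10 mm apart. Both were within the room available.

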